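# Open the bench enclosure's window to its working height

## Robot

A 7-joint arm with a two-finger parallel gripper is mounted at the origin on a cart in front of the work surface, level with it; the furniture and walls round the work are solid. World frame = base frame: x ahead of the robot, y to its left, z up, the work surface at z = 0. Lengths are in m, angles in rad, forces in N, time in s.
With the tool pointing down it reaches from about 0.425 to 0.925 m from the base axis. Payload 6.8 kg.
Tool frame: the origin (TCP) lies on the front face of the gripper's body, between the roots of the fingers; the fingertips stand 73 mm ahead of it and the grasp point (between the pads) lies 54 mm ahead of it (env.nose_length is the distance from the TCP to the fingertips, in m); z points along the fingers, y is the direction in which the jaws open and shut (so a half turn about z gives the same grasp; the last joint's range is limited). The gripper opens to 85 mm and grips with 20 to 120 N. Pads are 22 mm wide; open, the fingers measure 114 mm over their backs; the gripper's body (76 mm by 85 mm) begins 54 mm behind the grasp point. The pads swing forward as they close: fully open they stand 13 mm farther back than shut.
Start: joints at [1.094, 0.477, 0.022, 1.555, -0.011, 1.109, -0.083], TCP at [0.243, -0.63, 0.304] pointing down, gripper open.
Joint ranges: [-2.96, 2.96], [-0.34, 2.1], [-1.41, 1.46], [0.24, 2.44], [-1.37, 4.51], [0.17, 1.92], [-2.96, 2.96]. Speed limits (rad/s): [2.39, 2.39, 3.14, 3.14, 3.14, 3.14, 3.14].

## Interface

Orientations are given as a unit quaternion [w, x, y, z].
In Python, from cell import env, kin, camera, calibration, job gives the robot as it stands. The module is installed in compiled form; this text tells all that it offers. Calls block until the motion is done:
- env.reach(position, orientation): joint-space move of the TCP to a pose.
- env.movel(position, velocity=0.15, rot=None, stop_force=None): straight line of the TCP; rot=None keeps the orientation; velocity is the mean speed in m/s. With stop_force (N) it stops when the force on the tool has changed by that much, and returns True; else False.
- env.goto_joints(angles): joint-space move.
- env.grip(opening, f_grip=None): finger opening in m; f_grip is the grip in N (None keeps the last); returns when the fingers have stopped.
- env.dwell(seconds).
- kin.inverse_kinematics(position, orientation): joint angles nearest the present ones, or None.
- env.get_state(): the state.
- camera(name): name is "side" or "top" or "wrist"; returns (picture, depth): 384x512x3 uint8, blue, green, red; 384x512 float32, m along the optical axis (not along the pixel's ray), 0 where there is no reading.
- calibration(name): a dict with "fx", "fy", "cx", "cy" (pixels), "rvec" (rotation vector, rad) and "tvec" (3), from world to camera coordinates, as OpenCV has them. Camera axes: x right, y down, z forward; pixel columns grow to the right and rows downward; lengths in m; the calibration is good to about 2 mm. A picture is of the moment at which its call begins: read the wrist's pose just before it. calibration takes no time and is no camera call; for the wrist camera it gives the pose at the moment of the call.
A pose or a line that the arm cannot do raises env.PlanningError and nothing moves.
- job.job_done(): hands the job in, once; it reports no verdict.
The state is a dict: "time": time; "qpos": joint angles; "joint_velocities": joint speeds; "joint_torque": joint torques, N m; "tcp_pos": TCP position; "orientation": TCP orientation; "force": force on the tool from outside, world axes, zero at the start; "torque": the same for the moment, N m; "opening": finger opening in m.
Only numpy, scipy, OpenCV 4.12 (cv2) and the standard library are available. Lean on these libraries where they do the work, as an engineer would, in place of code of your own. Each camera call takes 0.05 s, during which the arm holds its last target.

## Task

Get the ventilated enclosure ready for work: with a fingertip slide the bolt on its right-hand column outward, clear of the window's lip, then push the window up from beneath that lip until the metal lip stands level with the tip of the black pointer on the left-hand column. Only push: never grip the lip or the bolt's tab, and leave the pointer and the loose things on the bench where they are. Take the hand away at the end; the window stays up on its counterweights.

Things in the scene. Friction and masses are not known exactly. Their poses are not given: they have to be found in the camera images.
- hood: Ventilated bench enclosure, fixed: white plinth, clear sides, white filter head; 430 mm wide (470 over its belts), 230 deep, 490 high. Origin: centre of its underside; x to its back, y to its left seen from the robot, z up. Its window front leans back 20 degrees from upright: up the slope = (sin 20, 0, cos 20), out of the window = (-cos 20, 0, sin 20). Plinth: 46 mm high, its front face at x = -0.140.
- sash (a joint): Height of the sliding window along the slope, m: 0 shut on its sill, 0.18 at the top stop. Belts and counterweights balance it to about 1 N; it needs some 3 to 6 N to move either way and stays where it is left. While the bolt covers its lip it can rise only about 2 mm.
- lip_edge (a point): Middle of the outer edge of the window's lip. The lip runs along the window's bottom and stands out 38 mm, square to the glass. Its underside is a black rubber strip, 300 mm wide, 8 mm thick, with a round nose of 4 mm radius; this is the foremost point of the nose, at half the strip's thickness. Window shut: 90 mm above the bench, only the bench beneath it. Site axes: z up the slope, -x out of the window.
- lip_end (a point): Left-hand end of the lip's metal upper part (316 mm wide, 30 mm deep, 6 mm thick, on top of the rubber strip), at half its thickness. This must come level with the pointer. It lies 7 mm farther up the slope than lip_edge.
- pointer_tip (a point): Tip of the black triangular pointer clamped on the left-hand column (44 x 20 mm clamp, round steel screw), 3 mm to the left of the path of lip_end. Its setting differs each time, 90 to 155 mm up the slope from lip_end of the shut window. Site axes: z up the slope, y to the enclosure's left, -x out of the window.
- bolt (a joint): Travel of the steel slide bolt on the right-hand column, m: 0 shot over the right-hand end of the lip, 0.030 fully drawn (end stop). It slides outward, to the enclosure's -y, needs about 2 N, and stays where it is left. From about 0.021 it is clear of the lip.
- bolt_tab (a point): Middle of the outer end of the bolt's thumb tab: a steel plate 8 mm thick (y), 22 mm wide (up the slope), standing 44 mm out of the column's face. Beside it on its inner (+y) side the space is free down to 28 mm beneath this point (bolt guide); the lip, which ends 20 mm inward, begins 18 mm beneath it and 6 mm down the slope. Site axes: z up the slope, y to the left, -x out of the window.
- lip_top: The lip's metal upper part (see lip_end). Body origin: on the front plane at the sill, moving with the window.
- lip_under: The rubber strip that is the lip's underside (see lip_edge). Body origin as lip_top's.
- tab_in: Inner half (+y side) of the thumb tab's thickness: the face to push. Body origin: front plane at the sill, moving with the bolt.
- tab_out: Outer half (-y side) of the thumb tab's thickness. Body origin as tab_in's.
- petri_dish: Covered petri dish with a kraft-paper label, 91 mm across, 17 mm high, lying on the bench in front of the enclosure. Loose; leave it alone. Origin: centre of its underside.
- vial: Small vial with a screw cap, 14 mm across, 35 mm tall, standing in front of the enclosure. Loose; leave it alone. Origin: centre of its underside.
- black_marker: Black marker pen, 136 x 12 x 13 mm, lying in front of the enclosure. Loose; leave it alone. Origin: centre of its underside.
- notebook: Small navy notebook, 98 x 72 x 9 mm, lying in front of the enclosure. Loose; leave it alone. Origin: centre of its underside.
- red_rack: Red micro-tube rack, 192 x 64 x 59 mm, on the bench to the left of the enclosure. Loose; leave it alone. Origin: centre of its underside.

How it is judged:
On the way, in this order (a step that is already met when the one before it is completed fails the run):
1. the bolt is drawn clear of the lip while the window is still shut (value of joint bolt above 0.022 m and value of joint sash below 0.01 m), for 0.1 s.
2. the fingers push the window up from beneath its lip (value of joint sash above 0.03 m and contact force between the fingers and lip_under above 0.5 N), for 0.1 s.
At the end, for the whole second after the job is handed in: The lip's metal end stands within 7 mm of the pointer's tip, measured along the slope, the window is at rest, and the bolt is still drawn (22 mm or more) (z of lip_end in the frame of pointer_tip between -0.007 and 0.007 m and velocity of joint sash between -0.005 and 0.005 m/s and value of joint bolt above 0.022 m); the robot touches nothing.
It fails at once if the lip is gripped: fingers press on its top and its underside at once (contact force between the fingers and lip_top above 2 N and contact force between the fingers and lip_under above 2 N).
It fails at once if the bolt's tab is gripped: fingers press on both its faces at once (contact force between the fingers and tab_in above 2 N and contact force between the fingers and tab_out above 2 N).
It fails at once if the pointer is shifted (distance of pointer_tip from where it was at the start of the episode above 0.005 m).
It fails at once if a loose thing on the bench is pushed or lifted away by more than 20 mm (distance of any of petri_dish, vial, black_marker, notebook, red_rack from where it was at the start of the episode above 0.02 m).
It also fails if it takes over 45 s, if anything falls off the work surface, if the arm or the gripper's body presses on something with over 40 N, if the wrist force passes 120 N, or if a joint passes its speed limit or range.

## Working session

There is one attempt and no reset: what is moved stays moved. The work goes in short steps, each a Python script; the robot and the scene stay as the last script left them, time stands still between calls to the robot, and variables do not carry over. Pictures are saved under pics/ and viewed, and the job is handed in when it is done.

```bash
mkdir -p pics; ls; python3 - <<'E'
from cell import env,kin,camera,calibration,job
import cv2,numpy as np
s=env.get_state(); print(s)
for n in ("side","top","wrist"):
    c=calibration(n); p,d=camera(n)
    cv2.imwrite(f"pics/a_{n}.png",p); np.save(f"pics/a_{n}.npy",d)
    R=cv2.Rodrigues(np.array(c["rvec"],float))[0]
    print(n,c,"pos",-R.T@np.array(c["tvec"]))
E
```

```text
pics
{'time': 0.0, 'qpos': array([ 1.09390277,  0.47779861,  0.0223167 ,  1.55642644, -0.01151534,
        1.10929806, -0.08312667]), 'joint_velocities': array([-0.00070781, -0.00082098,  0.00036569,  0.00064755,  0.00061303,
        0.00030047,  0.00047927]), 'joint_torque': array([ 2.42449278e-04, -5.96439672e+01,  1.60732951e+00, -2.81195730e+01,
        1.23223022e-02,  9.27268993e-03, -1.41804893e-06]), 'tcp_pos': array([ 0.24318127, -0.62919123,  0.3029367 ]), 'orientation': array([-8.74498412e-04,  9.83045825e-01,  1.83357830e-01, -2.18828210e-04]), 'force': array([-0.29396842, -0.89315044,  0.69394637]), 'torque': array([0.01135006, 0.04853821, 0.01354384]), 'opening': 0.08555518969075031}
side {'fx': 404.3957892834841, 'fy': 404.3957892834841, 'cx': 258.14635929602264, 'cy': 190.09371283233375, 'rvec': array([ 0.14875679, -2.78632053,  1.33471811]), 'tvec': array([0.59728101, 0.12138199, 1.35869748])} pos [0.48608177 1.04109136 0.94730688]
top {'fx': 483.1640040996207, 'fy': 483.1640040996207, 'cx': 256.8723708252819, 'cy': 192.19380605389233, 'rvec': array([ 2.13040041, -2.12712135,  0.18166572]), 'tvec': array([0.04162223, 0.6099392 , 1.22428788])} pos [0.38872279 0.03763965 1.31153227]
wrist {'fx': 314.8935550696846, 'fy': 314.8935550696846, 'cx': 254.0271004910388, 'cy': 192.05412398431528, 'rvec': array([-2.40552153,  1.64906929,  0.22219686]), 'tvec': array([-0.67288164, -0.03491203,  0.37909442])} pos [ 0.30376617 -0.60492548  0.37348682]
```

View pics/a_side.png

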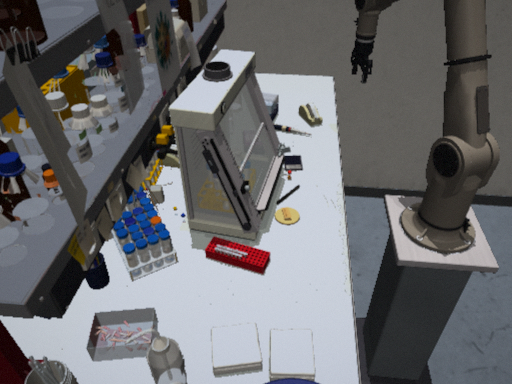

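View pics/a_top.png

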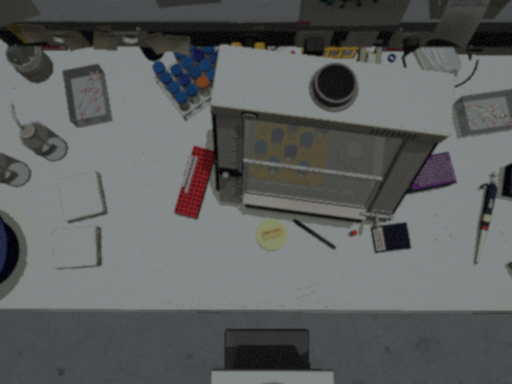

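View pics/a_wrist.png

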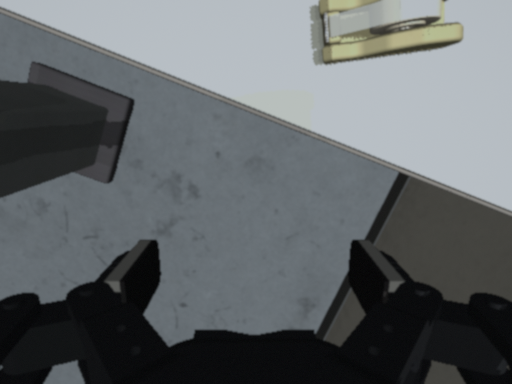

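The side view shows the hood at about (235,150), with the pointer and column on its near side. In the top view the lip runs from about (243,205) to (365,215), the bolt is near (372,218) and the pointer near (230,173). I'll enlarge both.

```bash
python3 - <<'E'
import cv2
p=cv2.imread("pics/a_top.png"); cv2.imwrite("pics/b_top.png",cv2.resize(p[140:260,200:420],None,fx=3.6,fy=3.6,interpolation=cv2.INTER_CUBIC))
p=cv2.imread("pics/a_side.png"); cv2.imwrite("pics/b_side.png",cv2.resize(p[110:240,180:320],None,fx=4.5,fy=4.5,interpolation=cv2.INTER_CUBIC))
E
```

```text
(no output)
```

View pics/b_top.png

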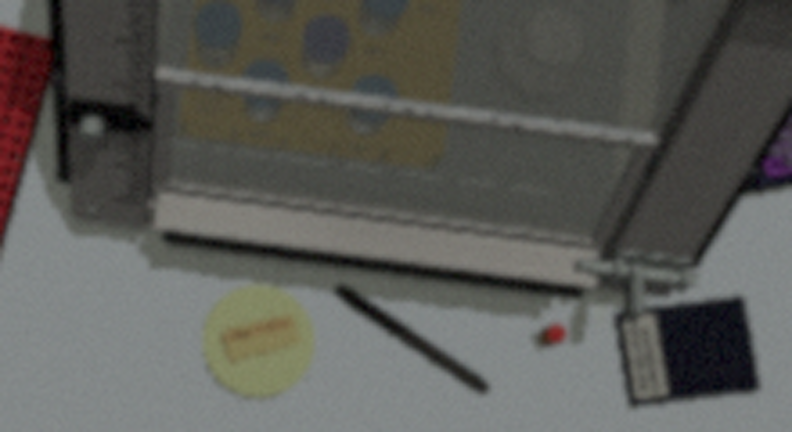

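View pics/b_side.png

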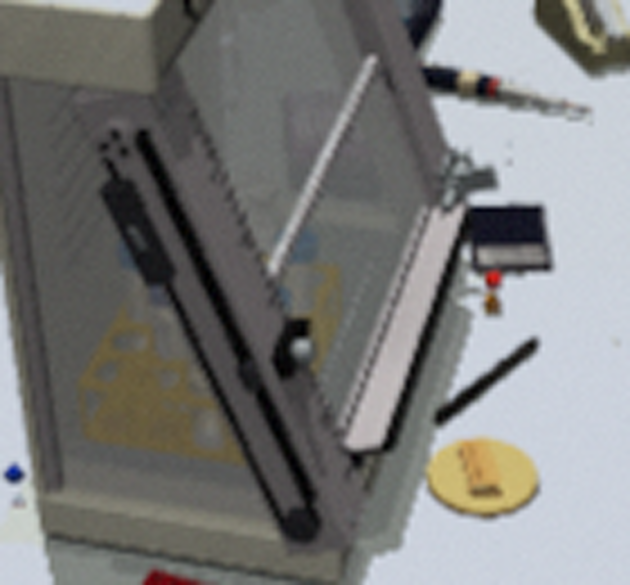

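```bash
cat > h.py <<'E'
import numpy as np,cv2
from scipy.spatial.transform import Rotation as Rot
def cam(c):
    R=cv2.Rodrigues(np.array(c["rvec"],float))[0]; t=np.array(c["tvec"],float)
    return R,t,-R.T@t
def ray(c,u,v):
    R,t,o=cam(c); d=R.T@np.array([(u-c["cx"])/c["fx"],(v-c["cy"])/c["fy"],1.]); return o,d
def plane_z(c,u,v,z):
    o,d=ray(c,u,v); return o+d*(z-o[2])/d[2]
def pt(c,u,v,dep):
    o,d=ray(c,u,v); return o+d*dep
def proj(c,P):
    R,t,o=cam(c); q=R@np.asarray(P,float)+t
    return np.array([c["fx"]*q[0]/q[2]+c["cx"],c["fy"]*q[1]/q[2]+c["cy"]])
def tri(obs):
    A=np.zeros((3,3));b=np.zeros(3);L=[]
    for c,u,v in obs:
        o,d=ray(c,u,v); d/=np.linalg.norm(d); M=np.eye(3)-np.outer(d,d); A+=M;b+=M@o; L.append((o,d))
    X=np.linalg.solve(A,b)
    return X,[np.linalg.norm((np.eye(3)-np.outer(d,d))@(X-o)) for o,d in L]
def quat(z,y):  # tool z axis, approx tool y axis
    z=np.array(z,float)/np.linalg.norm(z); y=np.array(y,float); y-=z*(z@y); y/=np.linalg.norm(y)
    x=np.cross(y,z); q=Rot.from_matrix(np.c_[x,y,z]).as_quat(); return np.array([q[3],q[0],q[1],q[2]])
def mat(q): return Rot.from_quat([q[1],q[2],q[3],q[0]]).as_matrix()
E
python3 - <<'E'
from h import *
from cell import env,kin,camera,calibration
T=calibration("top");S=calibration("side")
D=np.load("pics/a_top.npy");DS=np.load("pics/a_side.npy")
zt=lambda a,b:(200+(a+.5)/3.6-.5,140+(b+.5)/3.6-.5)
zs=lambda a,b:(180+(a+.5)/4.5-.5,110+(b+.5)/4.5-.5)
fl=plane_z(T,*zt(160,230),.097); fr=plane_z(T,*zt(590,287),.097)
print("metal front L/R",fl,fr,np.linalg.norm(fl-fr),"yaw",np.degrees(np.arctan2(-(fl-fr)[0],(fl-fr)[1])))
print("tri FL",tri([(T,*zt(160,230)),(S,*zs(380,452))]))
print("tri FR",tri([(T,*zt(590,287)),(S,*zs(462,205))]))
print("tri tab end",tri([(T,*zt(634,318)),(S,*zs(496,182))]))
print("tri screw",tri([(T,*zt(92,124)),(S,*zs(302,348))]))
print("tri ptr tip",tri([(T,*zt(152,120)),(S,*zs(318,372))]))
for nm,u,v in [("lip",*zt(375,235)),("lipL",*zt(180,215)),("tab",*zt(634,305)),("ptr",*zt(120,118))]:
    print(nm,pt(T,u,v,D[int(round(v)),int(round(u))]))
for nm,(u,v) in dict(dish=zt(258,340),vial=zt(553,335),m1=zt(342,290),m2=zt(485,388),nb=zt(688,350)).items(): print(nm,plane_z(T,u,v,.012))
E
```

```text
metal front L/R [0.57289593 0.07484662 0.097     ] [ 0.53286152 -0.22707361  0.097     ] 0.3045629234902518 yaw -7.553316823636886
tri FL (array([0.57400108, 0.07521862, 0.0856294 ]), [np.float64(0.0006126751912863171), np.float64(0.000612675191286555)])
tri FR (array([ 0.53337539, -0.22701474,  0.09746856]), [np.float64(0.0005662003380977484), np.float64(0.0005662003380980287)])
tri tab end (array([ 0.50878258, -0.25514823,  0.10416502]), [np.float64(0.0016013381023676958), np.float64(0.0016013381023676423)])
tri screw (array([0.62347494, 0.11598577, 0.20845795]), [np.float64(0.0019075683522670366), np.float64(0.0019075683522669854)])
tri ptr tip (array([0.62707788, 0.079141  , 0.16113096]), [np.float64(0.011063806411053999), np.float64(0.011063806411053909)])
lip [ 0.57040196 -0.07741602  0.09112897]
lipL [0.58444176 0.06086625 0.09200461]
tab [ 0.51825538 -0.25295547  0.11527609]
ptr [0.62808503 0.09752013 0.21458958]
dish [0.50278258 0.00369146 0.012     ]
vial [ 0.50685709 -0.21667183  0.012     ]
m1 [ 0.540419   -0.05948685  0.012     ]
m2 [ 0.4673645  -0.16488227  0.012     ]
nb [ 0.49581807 -0.31690543  0.012     ]
```

```bash
python3 - <<'E'
from h import *
from cell import env,kin,camera,calibration
q0=env.get_state()["qpos"]
s=env.get_state(); R=mat(s["orientation"]); 
c=calibration("wrist"); Rc,t,o=cam(c)
print("cam in tool",R.T@(o-s["tcp_pos"]),"optical axis in tool",R.T@Rc.T@[0,0,1], "img down in tool",R.T@Rc.T@[0,1,0])
yaw=np.radians(-7.55)
xh=np.array([np.cos(yaw),np.sin(yaw),0]);yh=np.array([-np.sin(yaw),np.cos(yaw),0]);zz=np.array([0,0,1.])
tab=np.array([.51,-.255,.106]); mid=np.array([.54,-.1,.085])
for name,tip in [("tab",tab+.012*xh+.02*yh),("under",mid+.02*xh-.012*zz),("under up",mid+.02*xh-.012*zz+.14*np.array([np.sin(.349)*xh[0],np.sin(.349)*xh[1],np.cos(.349)]))]:
  for p in (0,20,30,45,60,75):
    for yn,yv in (("+y",yh),("-y",-yh),("vert",zz),("-vert",-zz)):
     for dy in (0,):
      pr=np.radians(p)
      z=np.cos(pr)*xh-np.sin(pr)*zz
      y=yv if "y" in yn else yv
      q=quat(z,y)
      j=kin.inverse_kinematics(tip-.073*z,q)
      print(name,p,yn,None if j is None else np.round(j,2))
E
```

```text
cam in tool [ 0.06526689 -0.00092645 -0.07049968] optical axis in tool [-2.61338074e-01 -6.01063000e-04  9.65247144e-01] img down in tool [-9.65247304e-01 -7.49591180e-05 -2.61338164e-01]
tab 0 +y None
tab 0 -y None
tab 0 vert None
tab 0 -vert None
tab 20 +y None
tab 20 -y None
tab 20 vert None
tab 20 -vert None
tab 30 +y None
tab 30 -y None
tab 30 vert None
tab 30 -vert None
tab 45 +y [ 1.41  0.71 -1.17  2.38  2.42  0.47 -0.29]
tab 45 -y [ 1.27  0.59 -0.97  2.38  2.7   0.4   2.49]
tab 45 vert [ 1.41  0.71 -1.17  2.38  2.42  0.47 -1.86]
tab 45 -vert [ 1.41  0.71 -1.17  2.38  2.42  0.47  1.28]
tab 60 +y [ 1.08  0.45 -0.81  2.24  1.27  0.2   0.63]
tab 60 -y [ 1.08  0.45 -0.81  2.24  1.27  0.2  -2.52]
tab 60 vert [ 1.08  0.45 -0.81  2.24  1.27  0.2  -0.94]
tab 60 -vert [ 1.35  0.64 -1.19  2.22  1.44  0.45  2.12]
tab 75 +y [ 0.82  0.43 -0.58  2.07  0.4   0.48  1.42]
tab 75 -y [ 0.42  0.37 -0.08  2.09 -0.06  0.42 -1.31]
tab 75 vert [ 0.67  0.4  -0.39  2.08  0.23  0.45 -0.  ]
tab 75 -vert [ 0.15  0.38  0.24  2.11 -0.36  0.43 -2.6 ]
under 0 +y None
under 0 -y None
under 0 vert None
under 0 
[... 961 characters left out ...]
 0.23 -0.51  2.29  2.29  0.22 -0.74]
under up 45 -y [ 0.39  0.22 -0.38  2.3   2.4   0.2   2.28]
under up 45 vert [ 1.05  0.41 -1.16  2.27  1.91  0.43 -1.8 ]
under up 45 -vert [ 1.05  0.41 -1.16  2.27  1.91  0.43  1.34]
under up 60 +y [ 0.57  0.26 -0.58  2.11  0.58  0.34  0.98]
under up 60 -y [ 0.24  0.22 -0.21  2.13  0.3   0.3  -1.92]
under up 60 vert [ 0.47  0.24 -0.47  2.11  0.49  0.33 -0.52]
under up 60 -vert [-0.94  0.5   1.3   2.19 -1.2   0.54 -2.09]
under up 75 +y [ 0.59  0.35 -0.64  1.9   0.37  0.72  1.2 ]
under up 75 -y [ 0.27  0.3  -0.24  1.92  0.15  0.67 -1.76]
under up 75 vert [ 0.5   0.33 -0.53  1.91  0.3   0.7  -0.32]
under up 75 -vert [-0.84  0.62  1.28  1.99 -0.88  0.87 -2.4 ]
```

```bash
python3 - <<'E'
from h import *
from cell import env,kin
yaw=np.radians(-7.55)
xh=np.array([np.cos(yaw),np.sin(yaw),0]);yh=np.array([-np.sin(yaw),np.cos(yaw),0]);zz=np.array([0,0,1.])
up=np.sin(np.radians(20))*xh+np.cos(np.radians(20))*zz
tab=np.array([.51,-.255,.106]); mid=np.array([.535,-.1,.085])
t0=env.get_state()["time"]
for sy in (0.1,0.03,-0.03):
  base=mid+sy*yh
  for p in (15,25,35,45):
   for az in (-75,-60,-45,-30,30,45,60,75):
    for sg in (1,-1):
     a=np.radians(az);pr=np.radians(p)
     h=np.cos(a)*xh+np.sin(a)*yh
     z=np.cos(pr)*h-np.sin(pr)*zz
     yv=np.cross(zz,h)*sg
     q=quat(z,yv)
     r=[]
     for k in (-.03,0.0,.08,.145):
       tip=base+.02*xh-.014*zz+k*up
       j=kin.inverse_kinematics(tip-.073*z,q); r.append(j)
     n=sum(x is not None for x in r)
     if n==4: print(f"sy{sy} p{p} az{az} sg{sg}",np.round(r[0],2),np.round(r[3],2))
print(env.get_state()["time"]-t0)
E
```

```text
sy0.1 p15 az-75 sg1 [-0.23  1.09 -0.55  1.8   1.27  1.87 -1.43] [-0.24  0.82 -0.49  1.73  1.25  1.87 -1.11]
sy0.1 p15 az-75 sg-1 [-0.21  1.1  -0.59  1.8   1.29  1.9   1.7 ] [-0.31  0.8  -0.38  1.74  1.2   1.81  2.05]
sy0.1 p15 az-60 sg1 [-0.23  1.07 -0.59  1.98  1.47  1.83 -1.47] [-0.23  0.75 -0.52  1.93  1.41  1.75 -1.12]
sy0.1 p15 az-60 sg-1 [-0.23  1.07 -0.59  1.98  1.47  1.83  1.68] [-0.18  0.76 -0.59  1.93  1.43  1.79  2.02]
sy0.1 p15 az-45 sg1 [-0.4   0.99 -0.39  2.18  1.6   1.63 -1.54] [ 0.06  0.81 -0.89  2.11  1.72  1.87 -1.1 ]
sy0.1 p15 az-45 sg-1 [-0.58  0.96 -0.18  2.19  1.54  1.46  1.57] [-0.83  0.63  0.23  2.17  1.44  1.2   1.96]
sy0.1 p15 az-30 sg1 [-0.75  0.98  0.02  2.37  1.8   1.33 -1.78] [ 0.13  0.74 -0.9   2.29  1.94  1.73 -1.08]
sy0.1 p15 az-30 sg-1 [-0.75  0.98  0.02  2.37  1.8   1.33  1.36] [-0.8   0.57  0.23  2.34  1.79  1.13  1.79]
sy0.1 p15 az45 sg1 [ 1.49  1.61 -1.22  2.3   3.23  0.2   0.13] [-0.43  0.96  1.05  2.36  4.07  1.89 -2.14]
sy0.1 p15 az45 sg-1 [ 1.34  1.37 -1.03  2.31  4.03  0.4   2.35] [-0.43  0.96  1.05  2.36  4.07  1.89  1.  ]
sy0.1 p15 az60 sg
[... 16402 characters left out ...]
94  0.34 -0.63  2.15 -1.24  0.34  0.34]
sy-0.03 p45 az45 sg1 [ 1.46  1.09 -1.24  2.19  1.12  0.27  1.81] [ 0.29  0.36  0.21  2.08 -1.28  0.81 -2.59]
sy-0.03 p45 az45 sg-1 [ 1.16  0.77 -0.8   2.2  -1.27  0.23  0.92] [ 0.94  0.41 -0.57  2.04 -0.97  0.58  0.32]
sy-0.03 p45 az60 sg1 [ 0.5   0.66  0.05  2.11 -1.34  0.84 -2.08] [ 0.32  0.44  0.23  1.95 -1.12  1.02 -2.52]
sy-0.03 p45 az60 sg-1 [ 1.04  0.75 -0.62  2.07 -0.86  0.5   0.69] [ 0.94  0.5  -0.57  1.9  -0.76  0.79  0.34]
sy-0.03 p45 az75 sg1 [ 0.46  0.72  0.11  1.97 -1.1   1.   -2.1 ] [ 0.33  0.53  0.24  1.8  -0.98  1.21 -2.44]
sy-0.03 p45 az75 sg-1 [ 0.98  0.79 -0.58  1.93 -0.59  0.72  0.63] [ 0.93  0.59 -0.58  1.76 -0.58  0.99  0.38]
0.0
```

```bash
cat >> h.py <<'E'
yaw=np.radians(-7.55)
xh=np.array([np.cos(yaw),np.sin(yaw),0]);yh=np.array([-np.sin(yaw),np.cos(yaw),0]);zz=np.array([0,0,1.])
up=np.sin(np.radians(20))*xh+np.cos(np.radians(20))*zz
out=-np.cos(np.radians(20))*xh+np.sin(np.radians(20))*zz
def tool(az,p,sg=1):
    a=np.radians(az);pr=np.radians(p); h=np.cos(a)*xh+np.sin(a)*yh
    z=np.cos(pr)*h-np.sin(pr)*zz
    return z,quat(z,np.cross(zz,h)*sg)
E
python3 - <<'E'
from h import *
from cell import env,kin
for p in (50,60):
  for az in (0,-20,20):
    z,q=tool(az,p)
    for P in ([.43,-.09,.32],[.45,-.09,.32],[.47,-.09,.32],[.45,-.09,.38]):
      j=kin.inverse_kinematics(np.array(P),q); print(p,az,P,None if j is None else np.round(j,2))
E
```

```text
50 0 [0.43, -0.09, 0.32] [ 1.05 -0.16 -0.89  2.4  -0.69  0.18  2.2 ]
50 0 [0.45, -0.09, 0.32] [ 0.01 -0.13  0.01  2.41  0.43  0.18  1.06]
50 0 [0.47, -0.09, 0.32] [-0.2  -0.1   0.2   2.39  0.55  0.18  0.95]
50 0 [0.45, -0.09, 0.38] [ 0.32 -0.2  -0.25  2.31 -0.    0.33  1.5 ]
50 -20 [0.43, -0.09, 0.32] [ 0.68 -0.12 -0.76  2.39  0.87  0.36  0.24]
50 -20 [0.45, -0.09, 0.32] [ 0.66 -0.07 -0.76  2.35  0.94  0.39  0.18]
50 -20 [0.47, -0.09, 0.32] [ 0.63 -0.03 -0.74  2.32  1.    0.42  0.13]
50 -20 [0.45, -0.09, 0.38] [ 0.51 -0.18 -0.57  2.28  0.58  0.47  0.56]
50 20 [0.43, -0.09, 0.32] [-0.37 -0.2   0.53  2.43 -0.62  0.28  2.52]
50 20 [0.45, -0.09, 0.32] [-0.66 -0.22  0.79  2.41 -0.39  0.25  2.31]
50 20 [0.47, -0.09, 0.32] [-0.76 -0.18  0.9   2.38 -0.47  0.25  2.38]
50 20 [0.45, -0.09, 0.38] [-0.23 -0.23  0.37  2.31 -0.41  0.42  2.27]
60 0 [0.43, -0.09, 0.32] [ 0.55 -0.11 -0.46  2.32 -0.05  0.39  1.55]
60 0 [0.45, -0.09, 0.32] [ 0.56 -0.07 -0.49  2.29  0.01  0.39  1.49]
60 0 [0.47, -0.09, 0.32] [ 0.56 -0.03 -0.51  2.25  0.08  0.39  1.42]
60 0 [0.45, -0.09, 0.38] [ 0.51 -0.15 -0.42  2.2  -0.07  0.55  1.57]
60 -20 [0.43, -0.09, 0.32] [ 0.58 -0.09 -0.62  2.3   0.44  0.49  0.7 ]
60 -20 [0.45, -0.09, 0.32] [ 0.57 -0.05 -0.63  2.27  0.49  0.51  0.64]
60 -20 [0.47, -0.09, 0.32] [ 0.56 -0.   -0.62  2.23  0.55  0.52  0.6 ]
60 -20 [0.45, -0.09, 0.38] [ 0.53 -0.13 -0.55  2.19  0.3   0.63  0.85]
60 20 [0.43, -0.09, 0.32] [ 0.25 -0.1  -0.06  2.32 -0.45  0.47  2.33]
60 20 [0.45, -0.09, 0.32] [ 0.25 -0.06 -0.08  2.28 -0.44  0.46  2.31]
60 20 [0.47, -0.09, 0.32] [ 0.28 -0.02 -0.13  2.25 -0.43  0.46  2.29]
60 20 [0.45, -0.09, 0.38] [ 0.32 -0.13 -0.14  2.2  -0.37  0.62  2.22]
```

```bash
python3 - <<'E'
from h import *
from cell import env,kin,camera,calibration
import pickle
env.reach([.45,-.09,.32],tool(0,60)[1])
env.grip(0.0,20)
print(env.get_state()["time"],env.get_state()["tcp_pos"],env.get_state()["opening"])
c=calibration("wrist");p,d=camera("wrist")
cv2.imwrite("pics/c_wrist.png",p);np.save("pics/c_wrist.npy",d);pickle.dump(c,open("pics/c.pkl","wb"))
cv2.imwrite("pics/c_view.png",cv2.resize(cv2.rotate(p,cv2.ROTATE_180),None,fx=1.5,fy=1.5,interpolation=cv2.INTER_CUBIC))
E
```

```text
3.0167 [ 0.44999927 -0.08998043  0.32000249] 0.00024865290064252706
```

View pics/c_view.png

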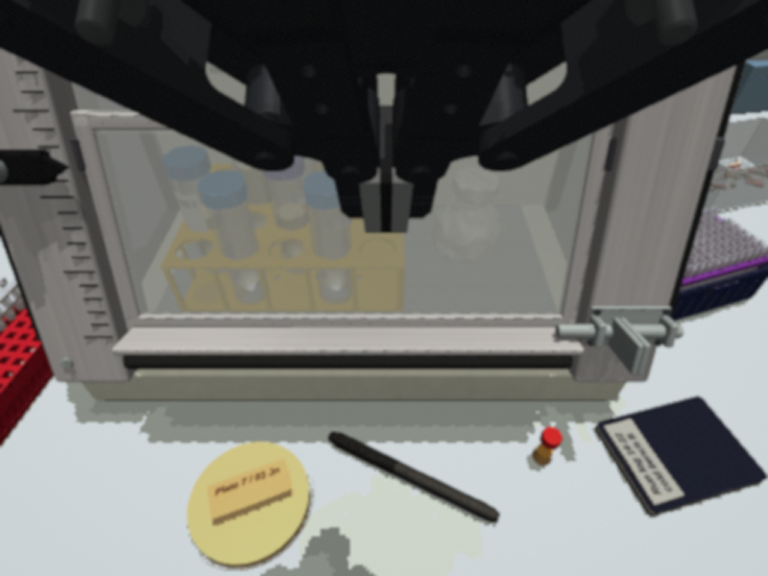

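```bash
python3 - <<'E'
import cv2,numpy as np
p=cv2.imread("pics/c_wrist.png"); p=cv2.rotate(p,cv2.ROTATE_180)
L=p[200:260,60:130]; Rr=p[195:260,360:460]; P=p[80:145,0:75]
z=lambda a:cv2.resize(a,None,fx=5,fy=5,interpolation=cv2.INTER_NEAREST)
a=np.zeros((600,800,3),np.uint8)
l=z(L);a[:l.shape[0],:l.shape[1]]=l   # 300x350
r=z(P);a[:r.shape[0],400:400+r.shape[1]]=r
cv2.imwrite("pics/c_z1.png",a)
cv2.imwrite("pics/c_z2.png",cv2.resize(Rr,None,fx=7.5,fy=7.5,interpolation=cv2.INTER_NEAREST))
E
```

```text
(no output)
```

View pics/c_z1.png

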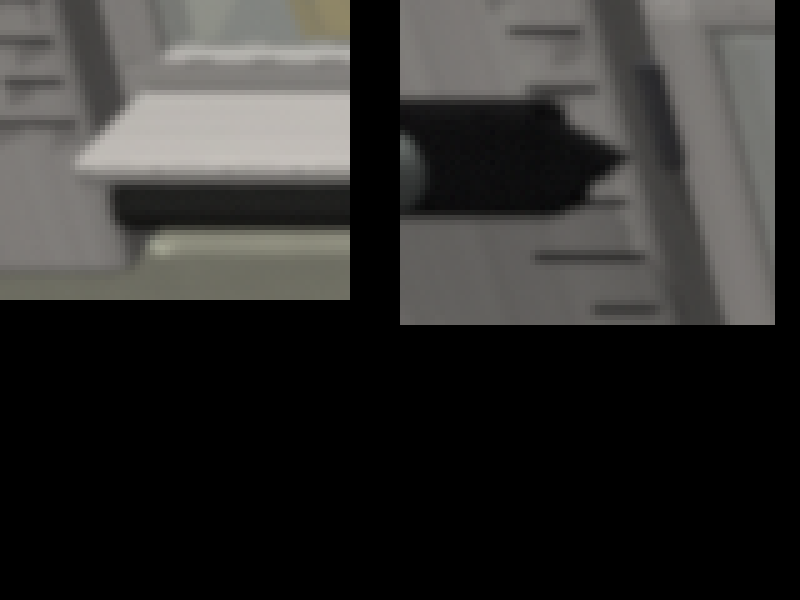

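View pics/c_z2.png

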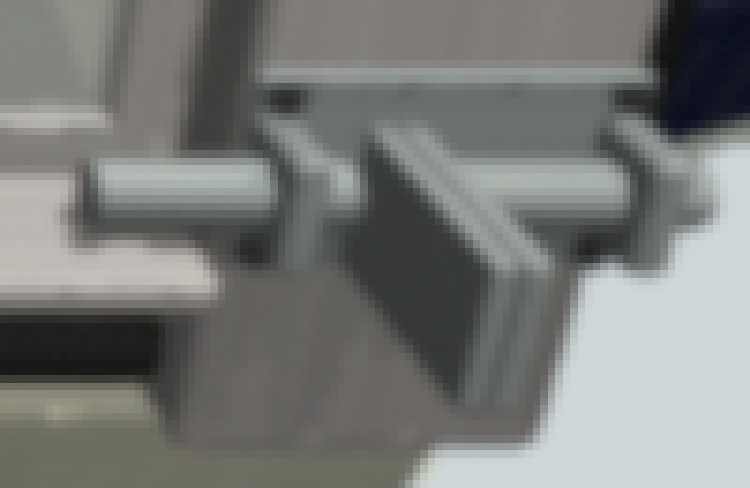

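```bash
python3 - <<'E'
from h import *
import pickle
from cell import calibration
c=pickle.load(open("pics/c.pkl","rb"));D=np.load("pics/c_wrist.npy");T=calibration("top");S=calibration("side")
r=lambda x,y,s,x0,y0:(511-(x0+x/s-.5),383-(y0+y/s-.5))
FL=r(75,172,5,60,200);FR=r(217,300,7.5,360,195);PT=r(228,157,5,0,80);TB=r(505,337,7.5,360,195)
a=plane_z(c,*FL,.0967);b=plane_z(c,*FR,.0967);w=np.linalg.norm(a-b)
print("FL",a,"FR",b,"w",w,"yaw",np.degrees(np.arctan2(-(a-b)[0],(a-b)[1])))
dd=lambda u,v:np.median(D[int(round(v))-1:int(round(v))+2,int(round(u))-1:int(round(u))+2])
print("depth pts: ptr", pt(c,PT[0]+3,PT[1],dd(PT[0]+3,PT[1])),"tab",pt(c,*TB,dd(*TB)),"lip",[pt(c,u,v,dd(u,v)) for u,v in (r(150,130,5,60,200),r(40,240,7.5,360,195))])
zt=lambda a,b:(200+(a+.5)/3.6-.5,140+(b+.5)/3.6-.5)
zs=lambda a,b:(180+(a+.5)/4.5-.5,110+(b+.5)/4.5-.5)
print("FL tri",tri([(c,*FL),(T,*zt(160,230)),(S,*zs(380,452))]))
print("FR tri",tri([(c,*FR),(T,*zt(590,287)),(S,*zs(462,205))]))
print("tab tri",tri([(c,*TB),(T,*zt(636,318))]),tri([(c,*TB),(S,*zs(496,182))]))
print("ptr tri",tri([(c,*PT),(T,*zt(152,122))]),tri([(c,*PT),(S,*zs(318,372))]))
print("ptr dir", ray(c,*PT))
E
```

```text
FL [0.57175594 0.07764481 0.0967    ] FR [ 0.5298408  -0.23168425  0.0967    ] w 0.31215596932140494 yaw -7.716771716219107
depth pts: ptr [0.62494732 0.0770155  0.20331539] tab [ 0.5091388  -0.25467107  0.11229793] lip [array([0.58295139, 0.06673964, 0.09438061]), array([ 0.54423943, -0.21339314,  0.09451225])]
FL tri (array([0.57387245, 0.07818852, 0.09122957]), [np.float64(0.0026833908773603306), np.float64(0.003164811851616235), np.float64(0.0024498130925436888)])
FR tri (array([ 0.5326761 , -0.23015502,  0.0950653 ]), [np.float64(0.0030469450285167464), np.float64(0.002642229418743514), np.float64(0.0014211428313937087)])
tab tri (array([ 0.50952531, -0.25491116,  0.1118291 ]), [np.float64(0.0001397545361670084), np.float64(0.00013975453616696992)]) (array([ 0.50906898, -0.25531852,  0.10711867]), [np.float64(0.003357955536871471), np.float64(0.0033579555368712035)])
ptr tri (array([0.6285782 , 0.07705738, 0.20103305]), [np.float64(0.00033603079541519076), np.float64(0.00033603079541521483)]) (array([0.62496634, 0.08914798, 0.18523749]), [np.float64(0.01820365102973001), np.float64(0.018203651029730167)])
ptr dir (array([ 0.35769229, -0.07724991,  0.34812224]), array([ 0.96862556,  0.55039117, -0.52551399]))
```

```bash
sed -i 's/yaw=np.radians(-7.55)/yaw=np.radians(-7.7)/' h.py; cat >> h.py <<'E'
TAB=np.array([.5092,-.255,.111]); EDGE=np.array([.540,-.0756,.090])
Z,Q=tool(-50,28)
tcp=lambda tip:np.asarray(tip)-.073*Z
E
python3 - <<'E'
from h import *
from cell import env,kin
print(env.nose_length)
b=TAB-.012*out+.008*up
U=EDGE-.05*yh+.018*xh; U[2]=.045
for n,t in dict(pre=b+.022*yh+.06*out,a=b+.022*yh,c=b-.024*yh,u0=U-.06*xh,u=U,u1=U+.01*up,u2=U+.15*up).items():
    j=kin.inverse_kinematics(tcp(t),Q); print(n,np.round(t,3),None if j is None else np.round(j,2))
E
```

```text
0.0726
pre [ 0.47  -0.228  0.135] None
a [ 0.526 -0.235  0.114] [ 0.56  0.78 -0.88  2.37  1.93  1.54 -1.15]
c [ 0.52  -0.281  0.114] [ 0.73  0.81 -0.94  2.37  2.04  1.54 -1.08]
u0 [ 0.492 -0.12   0.045] [ 0.17  0.95 -0.79  2.38  1.75  1.69 -1.46]
u [ 0.551 -0.128  0.045] [ 0.35  1.04 -0.93  2.25  1.88  1.79 -1.26]
u1 [ 0.555 -0.128  0.054] [ 0.3   0.98 -0.87  2.25  1.84  1.72 -1.27]
u2 [ 0.602 -0.134  0.186] [ 0.24  0.6  -0.75  2.17  1.64  1.42 -1.01]
```

```bash
python3 - <<'E'
from h import *
from cell import env,kin
b=TAB-.012*out+.008*up
U=EDGE-.05*yh+.018*xh; U[2]=.045
for n,t in dict(pre=b+.022*yh+.05*up+.0*out,pre2=b+.022*yh+.03*up+.02*out,d=b-.01*yh+.05*up,e=U-.045*xh+.09*zz,e2=U-.06*xh+.09*zz,u0=U-.045*xh).items():
    j=kin.inverse_kinematics(tcp(t),Q); print(n,np.round(t,3),None if j is None else np.round(j,2))
E
```

```text
pre [ 0.543 -0.237  0.161] [ 0.48  0.6  -0.77  2.33  1.84  1.36 -1.09]
pre2 [ 0.518 -0.234  0.149] [ 0.51  0.63 -0.83  2.39  1.85  1.43 -1.14]
d [ 0.539 -0.269  0.161] [ 0.54  0.58 -0.74  2.34  1.9   1.31 -1.08]
e [ 0.507 -0.122  0.135] [ 0.47  0.93 -1.19  2.36  1.73  1.89 -1.19]
e2 [ 0.492 -0.12   0.135] [ 0.45  0.92 -1.19  2.38  1.7   1.89 -1.23]
u0 [ 0.507 -0.122  0.045] [ 0.36  1.09 -1.    2.34  1.85  1.89 -1.34]
```

```bash
python3 - <<'E'
from h import *
from cell import env,kin,camera,calibration
b=TAB-.012*out+.008*up
env.reach(tcp(b+.022*yh+.05*up),Q)
s=env.get_state();print(s["time"],s["force"])
print("down stopped:",env.movel(tcp(b+.022*yh),.08,stop_force=6))
s=env.get_state();print(s["time"],s["tcp_pos"]+.073*Z-b,s["force"])
for n in("wrist","top"):
    p,_=camera(n)
    if n=="wrist": p=cv2.rotate(p,cv2.ROTATE_180)
    else: p=p[140:260,280:440]
    cv2.imwrite(f"pics/d_{n}.png",cv2.resize(p,(768,576),interpolation=cv2.INTER_CUBIC))
E
```

```text
5.2667 [-0.16072654  0.74452603  0.64452513]
down stopped: False
6.0417 [0.00318331 0.02186175 0.00015179] [-0.41065031  0.26273022 -0.12958293]
```

View pics/d_wrist.png

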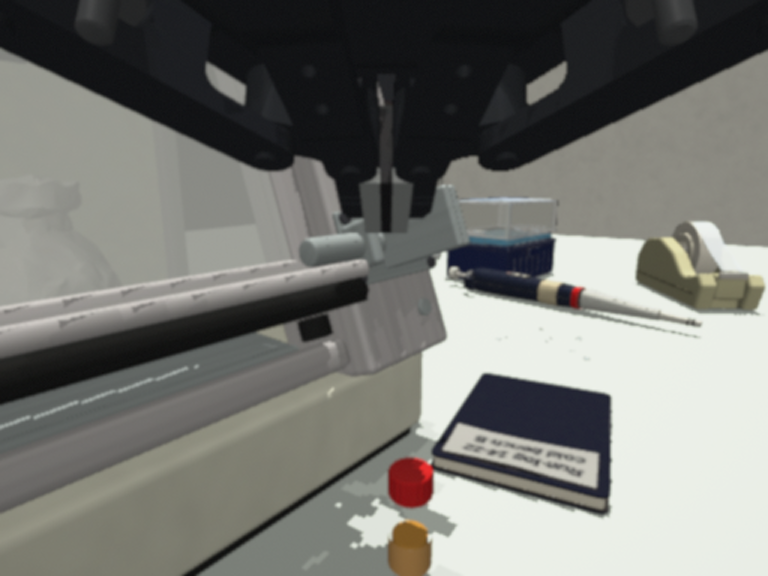

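View pics/d_top.png

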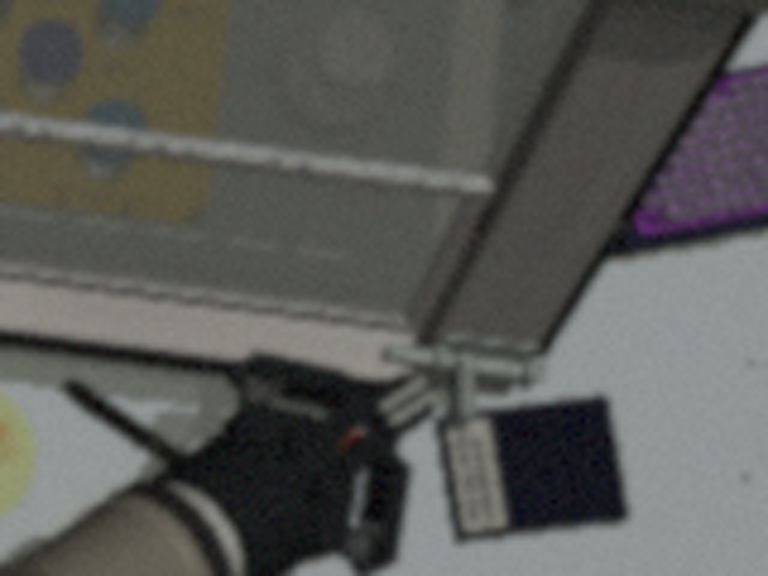

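The wrist view puts the fingertips at (385,210), just inboard of the tab's inner face at about (420,235) and above the lip's end. The top view agrees: fingertips (435,390), tab (460,395). Now I'll push it outward.

```bash
python3 - <<'E'
from h import *
from cell import env,kin,camera,calibration
b=TAB-.012*out+.008*up
print("stopped:",env.movel(tcp(b-.028*yh),.035,stop_force=12))
s=env.get_state();d=s["tcp_pos"]+.073*Z-b;print(s["time"],"yh",d@yh,s["force"])
for n in("wrist","top"):
    p,_=camera(n)
    if n=="wrist": p=cv2.rotate(p,cv2.ROTATE_180)
    else: p=p[140:260,280:440]
    cv2.imwrite(f"pics/e_{n}.png",cv2.resize(p,(768,576),interpolation=cv2.INTER_CUBIC))
E
```

```text
stopped: True
7.2417 yh -0.01824728263608044 [-1.32564155  4.30976992  2.34609492]
```

View pics/e_wrist.png

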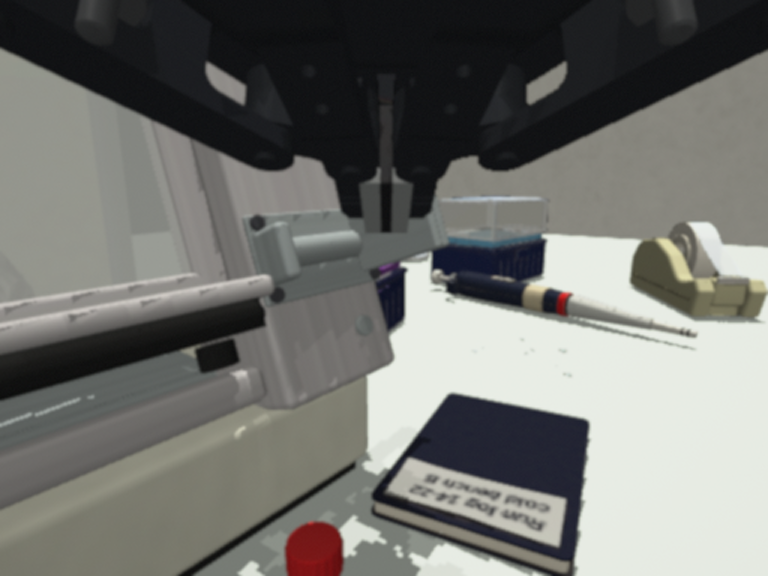

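View pics/e_top.png

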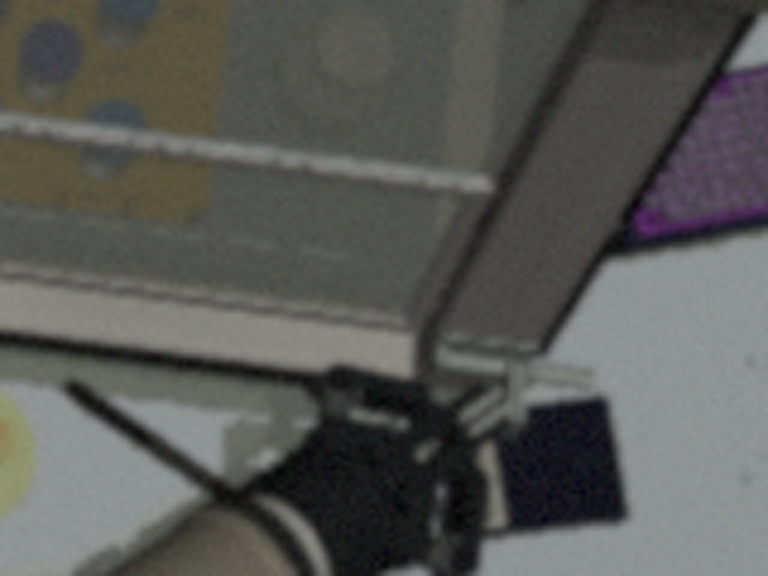

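Crop (517,400) shows the tab about 57 px (≈29 mm) farther out, and the rod end has left the lip at (415,350), so the bolt is against its end stop. Next I'll back off and go beneath the lip.

```bash
python3 - <<'E'
from h import *
from cell import env,kin,camera,calibration
b=TAB-.012*out+.008*up
U=EDGE-.05*yh+.018*xh; U[2]=.045
env.movel(tcp(b-.006*yh),.08)
env.movel(tcp(b-.006*yh+.05*up),.12)
env.movel(tcp(U-.045*xh+.09*zz),.15,stop_force=10)
print(env.movel(tcp(U-.045*xh),.12,stop_force=10))
s=env.get_state();print(s["time"],s["tcp_pos"]+.073*Z-U,s["qpos"].round(2))
for n in("wrist","side"):
    p,_=camera(n)
    if n=="wrist": p=cv2.rotate(p,cv2.ROTATE_180)
    else: p=p[110:260,180:380]
    cv2.imwrite(f"pics/f_{n}.png",cv2.resize(p,(768,576),interpolation=cv2.INTER_CUBIC))
E
```

```text
False
10.2583 [-0.04448993  0.00592072  0.00045821] [ 0.16  0.93 -0.76  2.35  1.76  1.64 -1.43]
```

View pics/f_wrist.png

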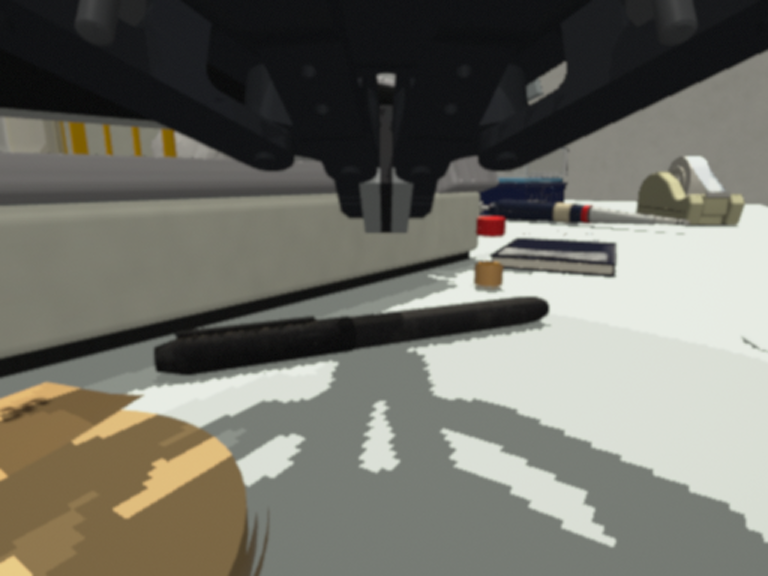

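View pics/f_side.png

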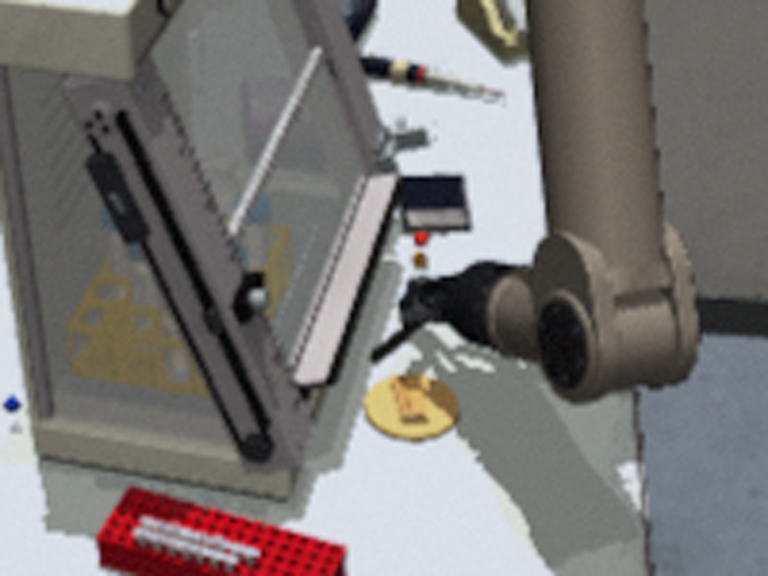

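```bash
python3 - <<'E'
from h import *
import pickle
c=pickle.load(open("pics/c.pkl","rb"))
r=lambda a,b:(511-(a/1.5-.5),383-(b/1.5-.5))
for v,z in ((400,0),(375,.046)):
    P=plane_z(c,*r(350,v),z); print(P,"beyond nose",(P-EDGE)@xh)
E
```

```text
[ 0.57458171 -0.07512341  0.        ] beyond nose 0.03420603828025057
[ 0.56770686 -0.077101    0.046     ] beyond nose 0.02765814578190345
```

```bash
python3 - <<'E'
from h import *
from cell import env,kin,camera,calibration
U=EDGE-.05*yh+.014*xh; U[2]=.045
print("in",env.movel(tcp(U),.08,stop_force=6))
env.dwell(.2); f0=env.get_state()["force"]
print("up",env.movel(tcp(U+.045*up),.03,stop_force=2.5))
s=env.get_state();d=s["tcp_pos"]+.073*Z-U;print(s["time"],"up",d@up,s["force"]-f0)
p,_=camera("side");p=p[110:260,180:380]
cv2.imwrite("pics/g_side.png",cv2.resize(p,(768,576),interpolation=cv2.INTER_CUBIC))
E
```

```text
in True
up True
11.325 up -0.003566983698881695 [ 0.21796124 -0.98635869 -1.23903499]
```

View pics/g_side.png

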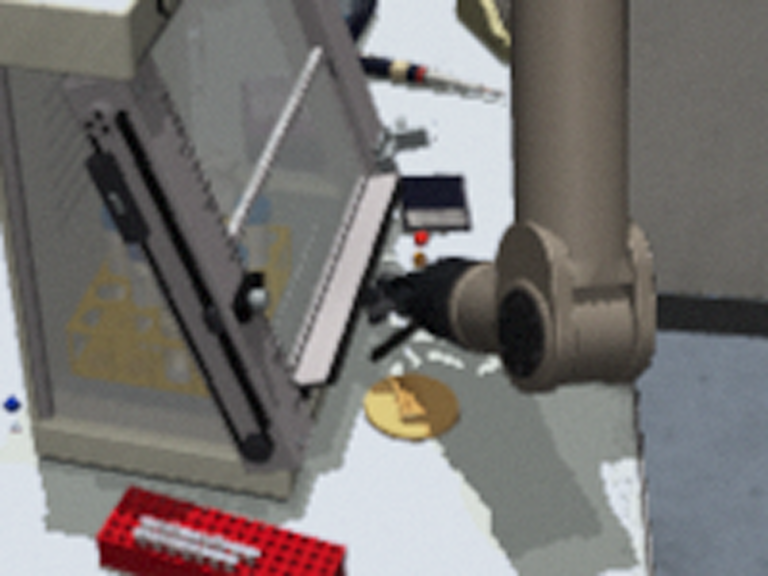

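```bash
python3 - <<'E'
from h import *
from cell import env,kin,camera,calibration
U=EDGE-.05*yh+.014*xh; U[2]=.045
s=env.get_state();d=s["tcp_pos"]+.073*Z-U;print("xh,yh,z",d@xh,d@yh,d[2],s["force"],s["torque"])
p,_=camera("wrist")
cv2.imwrite("pics/h_w.png",cv2.resize(cv2.rotate(p,cv2.ROTATE_180),(768,576),interpolation=cv2.INTER_CUBIC))
E
```

```text
xh,yh,z -0.010448691255398195 -0.0003679125501156546 -0.0001756278825774532 [-0.64929319 -1.49460558 -0.69205294] [ 0.78918593  0.46400096 -0.0436963 ]
```

View pics/h_w.png

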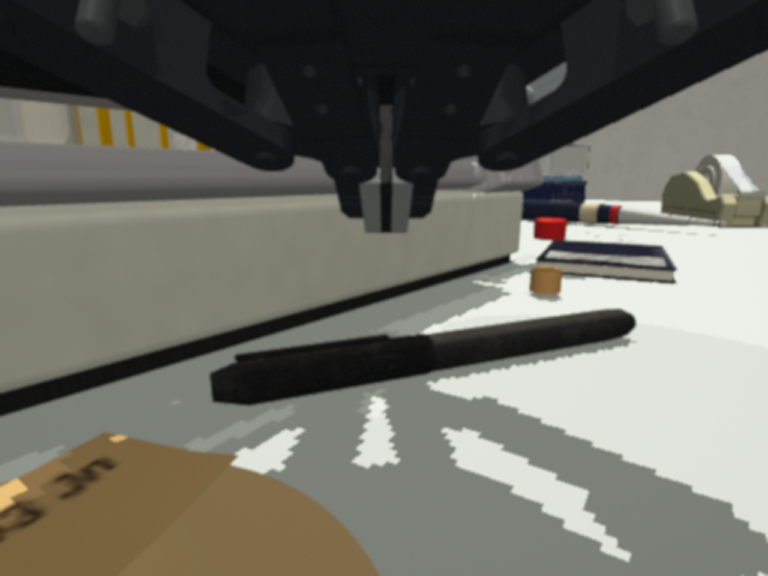

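The wrist view (fingers at (385,210), lip hidden above) together with the early stop suggests a knuckle of the turned gripper met the lip's nose. I'll back off and search for an orientation with more clearance.

```bash
cat > s.py <<'E'
from h import *
from cell import env,kin
R=[]
pts=[(y,x,z) for y in(-57,57) for x in(-15,15) for z in(0,12)]+[(y,x,z) for y in(-30,30) for x in(-12,12) for z in(40,)]+[(y,x,0) for y in(-42.5,42.5) for x in(-38,38)]+[(0,65,-70+12),(20,65,-58),(-20,65,-58)]
pts=np.array(pts)[:,[1,0,2]]/1000
for sy in (-.1,-.05,0,.05,.08):
 for az in (-45,-35,-25,-15,0,20,30,40,50):
  for p in (20,30,40,50,60):
   z,q0=tool(az,p)
   for roll in (0,90,180,270):
    M=mat(q0)@Rot.from_euler('z',roll,degrees=True).as_matrix(); q=quat(M[:,2],M[:,1])
    # choose tip so that finger top (11mm/15mm half) meets nose with insertion i
    hh=.011 if roll%180==0 else .010
    i=.014; a=np.radians(az);pr=np.radians(p)
    tip=EDGE+sy*yh+i*xh; tip[2]=.086-i*np.tan(pr)/np.cos(a)-hh/np.cos(pr)
    if tip[2]<.045: continue
    W=(tip-.073*z)+pts@M.T
    rel=W-EDGE; X=rel@xh; Zr=W[:,2]
    band=(Zr>.065)&(Zr<.115)
    clear=-(X[band].max()) if band.any() else .1
    low=Zr.min()
    if clear<.008 or low<.03: continue
    js=[kin.inverse_kinematics(tip+k-.073*z,q) for k in(-.04*xh-.015*zz,-.015*zz,0*up,.06*up,.13*up)]
    if any(j is None for j in js): continue
    R.append((clear,sy,az,p,roll,round(tip[2],3),round(low,3),js[0].round(2),js[-1].round(2)))
R.sort(key=lambda r:-r[0])
for r in R[:25]: print(*r)
print(len(R))
E
python3 s.py
```

```text
0
```

```bash
sed -i 's/-.04\*xh-.015/-.026*xh-.012/; s/clear<.008 or low<.03/clear<.003 or low<.025/; s/(20,30,40,50,60)/(15,20,25,30,35,40,45,50,55)/; s/i=.014/i=.011/' s.py; sed -i 's/-.015\*zz,0\*up/-.012*zz,0*up/' s.py; python3 s.py
```

```text
0.007552669125323402 -0.1 20 15 90 0.073 0.033 [ 1.56  1.25 -0.93  2.42  3.86  0.69 -2.3 ] [ 1.52  0.93 -1.15  2.36  3.71  0.57 -2.58]
0.0057805506149821535 0.08 -25 15 270 0.072 0.033 [-0.31  1.   -0.48  2.43  1.94  1.76 -0.06] [-0.12  0.63 -0.58  2.37  1.95  1.53  0.33]
0.005774092787891817 -0.1 20 15 180 0.071 0.054 [ 1.9   1.8  -1.34  2.41  2.73  0.42 -2.45] [0.38 0.58 0.23 2.43 3.97 1.3  1.38]
0.0043936774462571175 -0.1 20 20 90 0.071 0.038 [ 1.54  1.18 -0.97  2.44  3.71  0.63 -2.26] [ 1.54  0.88 -1.21  2.35  3.57  0.45 -2.52]
0.004022403353573985 -0.1 20 20 180 0.07 0.059 [ 1.78  1.55 -1.27  2.43  2.99  0.45 -2.9 ] [0.2  0.55 0.43 2.43 4.01 1.25 1.25]
0.0038807219820873153 -0.1 30 15 90 0.072 0.033 [ 1.73  1.38 -1.09  2.31  4.18  0.28 -2.49] [ 1.67  1.15 -1.33  2.25  4.03  0.2  -2.69]
0.0038807219820873153 -0.1 30 15 270 0.072 0.033 [0.38 1.04 0.42 2.39 4.18 1.74 0.02] [ 0.22  0.68  0.54  2.34  4.21  1.5  -0.33]
0.0038807219820872507 -0.05 30 15 90 0.072 0.033 [ 1.59  1.34 -1.03  2.38  3.94  0.46 -2.28] [ 1.55  1.04 -1.25  2.32  3.83  0.37 -2.58]
0.0038807219820872507 -0.05 30 15 270 0.072 0.033 [ 1.59  1.33 -1.02  2.38  3.94  0.47  0.84] [ 0.2   0.63  0.42  2.4   4.11  1.42 -0.27]
9
```

```bash
cat > s2.py <<'E'
exec(open("s.py").read().split("for sy in")[0])
for sy in (-.1,-.06,-.02,.02,.06,.1):
 for az in (-30,-20,-10,0,10,20,30):
  for p in (25,35,45,50,55,60,65):
   z,q0=tool(az,p)
   for roll in (0,90,180,270):
    M=mat(q0)@Rot.from_euler('z',roll,degrees=True).as_matrix(); q=quat(M[:,2],M[:,1])
    hh=.011 if roll%180==0 else .010
    i=.011; a=np.radians(az);pr=np.radians(p)
    tip=EDGE+sy*yh+i*xh; tip[2]=.086-i*np.tan(pr)/np.cos(a)-hh/np.cos(pr)
    if tip[2]<.035: continue
    W=(tip-.073*z)+pts@M.T
    X=(W-EDGE)@xh; Zr=W[:,2]; band=(Zr>.065)&(Zr<.115)
    glass=.036-3e-3+(Zr-.077)*.364
    clear=min(-(X[band].max()) if band.any() else .1, (glass-X)[Zr>.1].min())
    low=Zr.min()
    if clear<.003 or low<.02: continue
    ok=lambda d: kin.inverse_kinematics(tip+d-.073*z,q)
    js=[ok(d) for d in(-.012*zz,0*up,.06*up,.13*up)]
    if any(j is None for j in js): continue
    eB=[ok(-.012*zz-.03*z),ok(-.012*zz-.06*z)]; eA=ok(-.012*zz-.026*xh)
    R.append((clear,sy,az,p,roll,round(tip[2],3),round(low,3),"A" if eA is not None else "-", sum(e is not None for e in eB),js[0].round(2),js[-1].round(2)))
R.sort(key=lambda r:(-(r[7]=="A")-r[8],-r[0]))
for r in R[:24]: print("%.3f"%r[0],*r[1:])
print(len(R))
E
python3 s2.py
```

```text
0.004 -0.1 0 45 0 0.059 0.074 - 0 [ 1.2   0.88 -1.12  2.43  2.5   0.76 -0.4 ] [ 0.97  0.34 -0.81  2.3   2.51  0.24 -0.75]
1
```

```bash
sed -e 's/^for sy in.*/for sy in (-.135,-.12,-.105,-.09,.12,.135):/' -e 's/for az in.*/for az in (-40,-30,-20,-10,0,10,20,30,40):/' -e 's/for p in.*/for p in (25,30,35,40,45,50,55):/' -e 's/clear<.003/clear<.002/' s2.py > s3.py; python3 s3.py
```

```text
0.002 -0.135 20 25 180 0.068 0.065 A 2 [ 1.75  1.45 -1.31  2.34  2.73  0.38 -2.76] [-0.27  1.03  1.26  2.39  4.05  1.78  0.81]
0.002 -0.12 20 25 180 0.068 0.065 A 2 [ 1.73  1.47 -1.31  2.36  2.75  0.43 -2.78] [-0.3   1.02  1.26  2.41  4.04  1.76  0.81]
0.002 0.135 -20 25 0 0.068 0.065 A 2 [-0.06  0.95 -0.76  2.37  2.04  1.67 -1.3 ] [ 0.12  0.63 -0.91  2.31  1.9   1.44 -1.  ]
0.002 -0.135 20 25 0 0.068 0.065 A 1 [ 0.92  0.8  -0.27  2.39  4.    1.   -1.41] [ 1.17  0.53 -0.65  2.31  4.1   0.65 -1.71]
0.002 -0.105 20 25 180 0.068 0.065 A 1 [ 1.71  1.48 -1.32  2.38  2.76  0.48 -2.8 ] [-0.34  1.02  1.26  2.43  4.02  1.74  0.8 ]
0.002 0.12 -20 25 0 0.068 0.065 A 1 [-0.04  0.94 -0.75  2.39  2.06  1.66 -1.31] [ 0.14  0.61 -0.91  2.32  1.92  1.42 -1.  ]
0.002 0.135 -20 25 180 0.068 0.065 - 1 [-1.1   0.89  0.42  2.43  2.    0.87  1.3 ] [-1.53  1.02  1.25  2.4   2.7   0.26  0.75]
0.004 0.12 0 45 0 0.059 0.074 - 0 [ 0.35  0.71 -0.86  2.43  2.25  0.98 -0.89] [ 0.49  0.39 -0.94  2.29  1.86  0.63 -0.51]
0.004 -0.09 0 45 0 0.059 0.074 - 0 [ 1.14  0.84 -1.08  2.43  2.52  0.76 -0.48] [ 0.93  0.33 -0.8 
[... 322 characters left out ...]
-1.12  2.42  2.5   0.75 -0.39] [ 0.99  0.34 -0.82  2.3   2.52  0.23 -0.74]
0.004 -0.12 0 45 0 0.059 0.074 - 0 [ 1.24  0.86 -1.09  2.41  2.53  0.7  -0.4 ] [ 1.04  0.36 -0.85  2.29  2.53  0.21 -0.72]
0.004 0.135 -10 35 0 0.065 0.074 - 0 [ 0.13  0.83 -0.83  2.43  2.16  1.37 -1.12] [ 0.32  0.5  -0.98  2.32  1.93  1.06 -0.8 ]
0.002 -0.105 20 25 0 0.068 0.065 - 0 [ 0.84  0.8  -0.27  2.43  3.91  1.04 -1.37] [ 1.1   0.51 -0.64  2.35  3.98  0.67 -1.64]
0.002 0.12 -20 25 180 0.068 0.065 - 0 [-0.73  0.8   0.02  2.43  1.98  1.15  1.48] [-1.51  1.01  1.25  2.42  2.78  0.29  0.69]
0.002 -0.12 20 25 0 0.068 0.065 - 0 [ 0.88  0.8  -0.27  2.41  3.96  1.02 -1.39] [ 1.13  0.52 -0.64  2.33  4.04  0.66 -1.67]
17
```

```bash
sed -e 's/^for sy in.*/for sy in (.07,.085,.1,.115,.13):/' -e 's/for az in.*/for az in (-40,-35,-30,-25,-20,-15):/' -e 's/for p in.*/for p in (20,25,30,35,40):/' -e 's/i=.011/i=.008/;s/(0,90,180,270)/(0,)/;s/:24/:30/' s2.py > s4.py; python3 s4.py
```

```text
0.007 0.13 -20 20 0 0.071 0.055 A 2 [-0.12  0.99 -0.71  2.38  2.06  1.77 -1.38] [ 0.06  0.66 -0.86  2.34  1.96  1.55 -1.07]
0.004 0.115 -25 20 0 0.071 0.055 A 2 [-0.11  1.   -0.72  2.35  1.98  1.79 -1.39] [ 0.05  0.68 -0.86  2.31  1.89  1.58 -1.08]
0.004 0.1 -25 20 0 0.071 0.055 A 2 [-0.09  0.99 -0.71  2.37  2.    1.78 -1.4 ] [ 0.08  0.66 -0.85  2.33  1.91  1.57 -1.09]
0.004 0.13 -25 20 0 0.071 0.055 A 2 [-0.13  1.   -0.73  2.33  1.96  1.79 -1.38] [ 0.03  0.69 -0.87  2.28  1.87  1.6  -1.08]
0.005 0.13 -20 25 0 0.07 0.066 A 1 [-0.06  0.94 -0.76  2.38  2.04  1.67 -1.31] [ 0.12  0.62 -0.92  2.32  1.9   1.44 -1.  ]
0.004 0.085 -25 20 0 0.071 0.055 A 1 [-0.07  0.99 -0.7   2.39  2.03  1.78 -1.41] [ 0.1   0.65 -0.85  2.34  1.93  1.55 -1.1 ]
0.007 0.115 -20 20 0 0.071 0.055 - 1 [-0.1   0.99 -0.7   2.4   2.08  1.77 -1.39] [ 0.08  0.65 -0.86  2.36  1.98  1.53 -1.08]
0.005 0.115 -20 25 0 0.07 0.066 - 1 [-0.03  0.94 -0.75  2.4   2.06  1.66 -1.32] [ 0.15  0.61 -0.91  2.34  1.92  1.42 -1.01]
0.010 0.13 -15 20 0 0.071 0.055 - 0 [-0.11  0.99 -0.68  2.43  2.16  1.76 -1.37] [ 0.09  0.64 -0.85  2.38  2
[... 184 characters left out ...]
.99 -0.68  2.42  2.1   1.77 -1.4 ] [ 0.11  0.64 -0.85  2.37  2.    1.51 -1.09]
0.006 0.13 -15 30 0 0.069 0.072 - 0 [ 0.03  0.88 -0.8   2.42  2.11  1.53 -1.22] [ 0.23  0.55 -0.96  2.33  1.92  1.25 -0.91]
0.005 0.1 -20 25 0 0.07 0.066 - 0 [-0.01  0.93 -0.74  2.42  2.09  1.66 -1.32] [ 0.18  0.59 -0.9   2.35  1.95  1.39 -1.01]
0.004 0.07 -25 20 0 0.071 0.055 - 0 [-0.05  0.99 -0.68  2.41  2.05  1.77 -1.41] [ 0.13  0.64 -0.84  2.36  1.95  1.53 -1.1 ]
0.004 0.115 -15 35 0 0.067 0.076 - 0 [ 0.13  0.83 -0.84  2.42  2.09  1.4  -1.15] [ 0.32  0.5  -0.98  2.31  1.86  1.11 -0.82]
0.004 0.13 -15 35 0 0.067 0.076 - 0 [ 0.11  0.84 -0.85  2.4   2.06  1.41 -1.14] [ 0.29  0.52 -0.99  2.3   1.84  1.14 -0.81]
16
```

```bash
cat >> h.py <<'E'
Z2,Q2=tool(-25,20)
tcp2=lambda tip:np.asarray(tip)-.073*Z2
V=EDGE+.1*yh+.009*xh; V[2]=.071-.013
E
python3 - <<'E'
from h import *
from cell import env,kin,camera,calibration
U=EDGE-.05*yh+.018*xh; U[2]=.045
env.movel(tcp(U-.045*xh),.12)
print(kin.inverse_kinematics(tcp2(V-.027*xh),Q2))
env.reach(tcp2(V-.027*xh),Q2)
env.dwell(.2)
s=env.get_state();print(s["time"],s["tcp_pos"]+.073*Z2-V,s["force"],s["torque"],s["qpos"].round(2))
for n in("wrist","side","top"):
    p,_=camera(n)
    if n=="wrist": p=cv2.rotate(p,cv2.ROTATE_180)
    elif n=="side": p=p[110:260,180:380]
    else: p=p[130:280,200:400]
    cv2.imwrite(f"pics/i_{n}.png",cv2.resize(p,(768,576),interpolation=cv2.INTER_CUBIC))
E
```

```text
[-0.12123507  1.01396612 -0.72961117  2.40802073  1.95872117  1.82742146
 -1.45723892]
12.6583 [-0.02629657  0.00223396  0.00032634] [-0.08277646  0.59249235  0.08394562] [ 0.51274666  0.78122089 -0.01621386] [-0.12  1.01 -0.73  2.41  1.96  1.83 -1.46]
```

View pics/i_wrist.png

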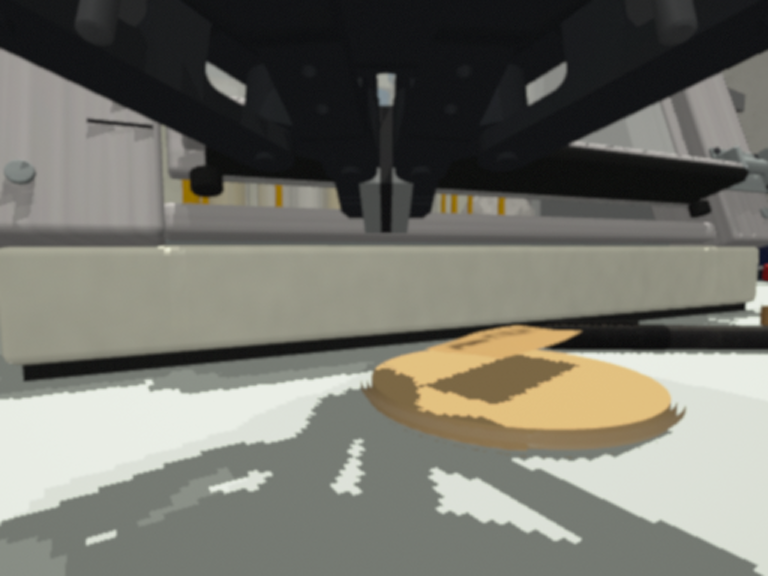

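View pics/i_top.png

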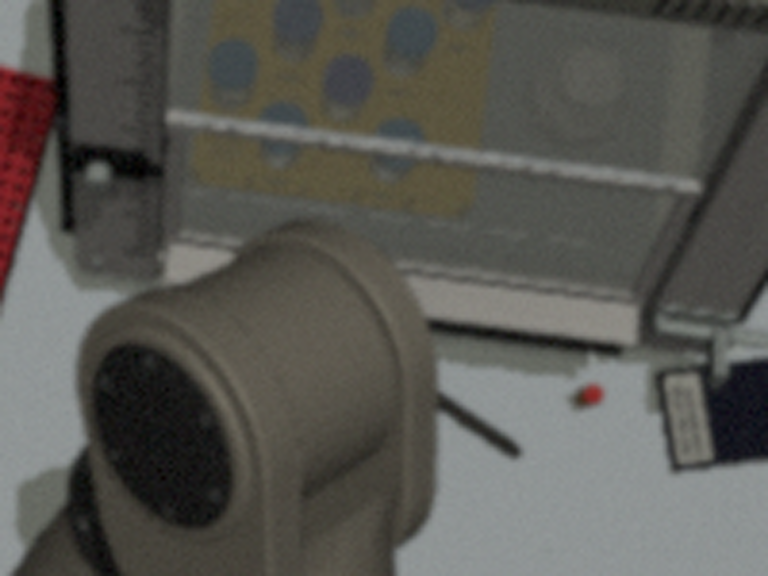

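View pics/i_side.png

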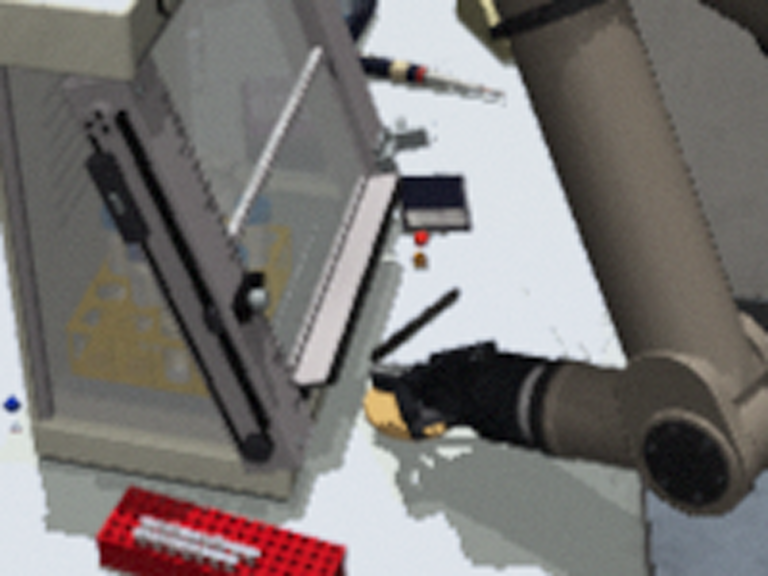

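The wrist view shows the rubber underside from (207,180) to (745,180), with the tips at (385,225) just below and in front of it, and free space beside the knuckles. The dish at (520,390) is well beneath the hand. I'll go in and press up gently.

```bash
python3 - <<'E'
from h import *
from cell import env,kin,camera,calibration
print("in",env.movel(tcp2(V),.06,stop_force=8))
env.dwell(.2); s=env.get_state();f0=s["force"];print(s["tcp_pos"]+.073*Z2-V,f0)
print("up",env.movel(tcp2(V+.035*up),.03,stop_force=3.5))
s=env.get_state();d=s["tcp_pos"]+.073*Z2-V;print(s["time"],"up",d@up,d@xh,s["force"]-f0)
env.dwell(.2);s=env.get_state();print(s["force"]-f0)
p,_=camera("wrist")
cv2.imwrite("pics/j_w.png",cv2.resize(cv2.rotate(p,cv2.ROTATE_180),(768,576),interpolation=cv2.INTER_CUBIC))
E
```

```text
in False
[-0.00024189  0.0001324  -0.0001066 ] [-1.17414003 -0.34831785  0.43667566]
up True
14.225 up 0.01387900727239891 0.0047552855249602295 [ 1.79268068 -0.17977805 -0.7694504 ]
[ 0.78905649  1.59031827 -1.10595958]
```

View pics/j_w.png

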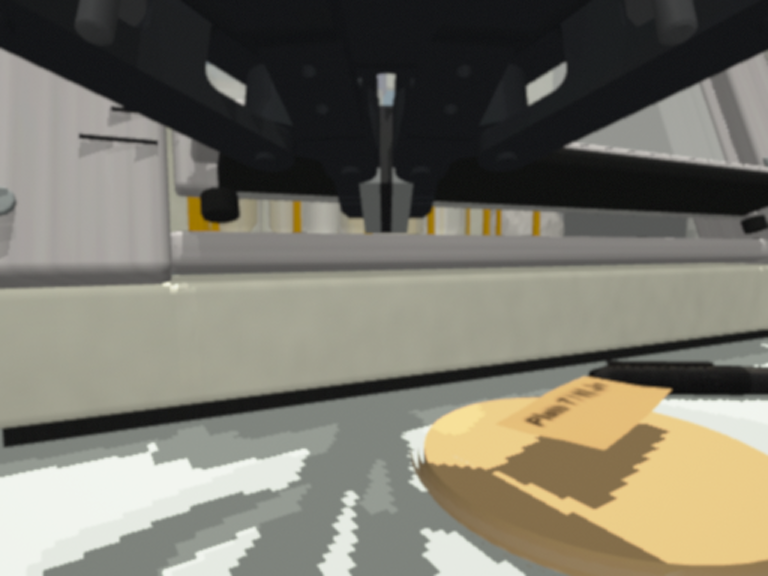

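```bash
python3 - <<'E'
from h import *
from cell import env,kin,camera,calibration
f0=env.get_state()["force"]
print("stop",env.movel(tcp2(V+.043*up),.04,stop_force=20))
s=env.get_state();d=s["tcp_pos"]+.073*Z2-V;print(s["time"],"up",d@up,s["force"]-f0)
p,_=camera("side");p=p[110:260,180:380]
cv2.imwrite("pics/k_side.png",cv2.resize(p,(768,576),interpolation=cv2.INTER_CUBIC))
E
```

```text
stop False
15.3833 up 0.04356296323128183 [ 0.0708707  -0.2141359   0.15087154]
```

View pics/k_side.png

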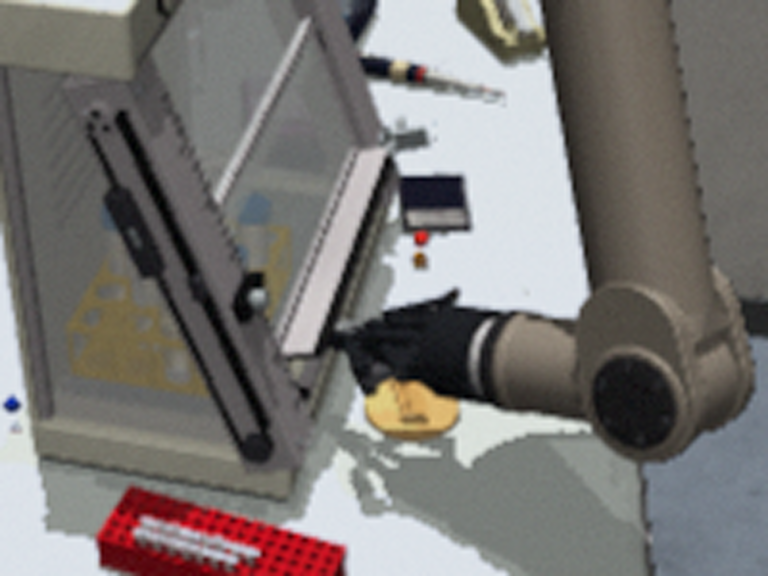

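The lip's left corner has risen from (325,383) to (320,355), so the window is moving and the hand is clear of the pointer. I'll continue.

```bash
python3 - <<'E'
from h import *
from cell import env,kin,camera,calibration
f0=env.get_state()["force"]
print("stop",env.movel(tcp2(V+.128*up),.05,stop_force=20))
s=env.get_state();d=s["tcp_pos"]+.073*Z2-V;print(s["time"],"up",d@up,s["force"]-f0)
for n in("side","top","wrist"):
    p,_=camera(n); cv2.imwrite(f"pics/l0_{n}.png",p)
    if n=="wrist": p=cv2.rotate(p,cv2.ROTATE_180)
    elif n=="side": p=p[130:220,190:310]
    else: p=p[130:280,200:400]
    cv2.imwrite(f"pics/l_{n}.png",cv2.resize(p,(768,576),interpolation=cv2.INTER_CUBIC))
E
```

```text
stop False
17.2833 up 0.12805676155764575 [ 0.11677692  0.93429426 -1.1389853 ]
```

View pics/l_side.png

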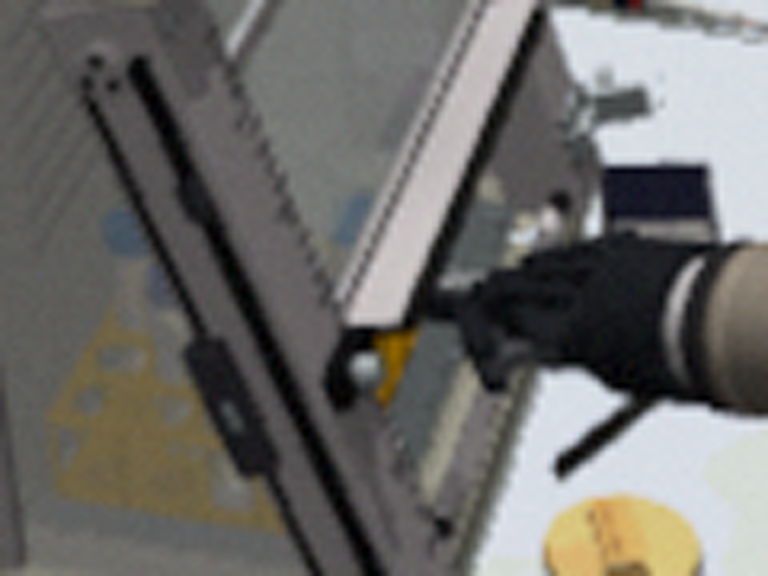

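View pics/l_wrist.png

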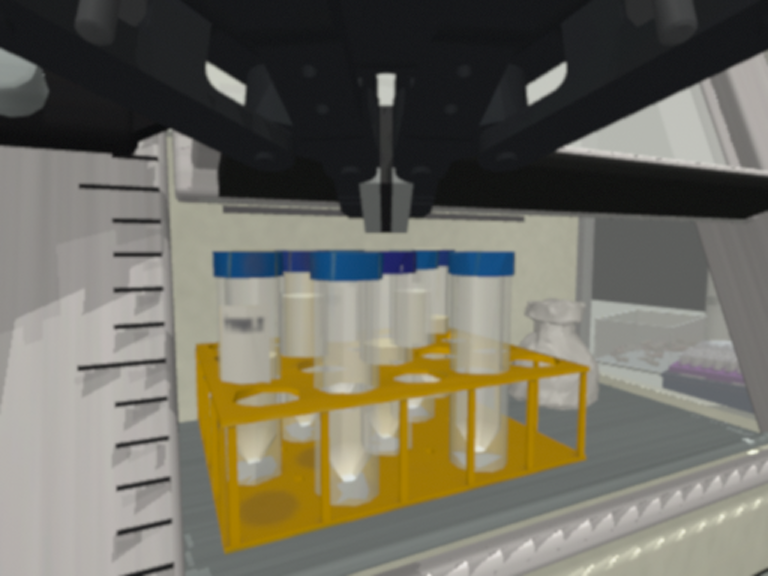

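```bash
python3 - <<'E'
from h import *
from cell import env,kin,camera,calibration
S=calibration("side");p,D=camera("side")
D0=np.load("pics/a_side.npy")
zl=lambda a,b:(190+(a+.5)/6.4-.5,130+(b+.5)/6.4-.5)
s0=EDGE@up
f=lambda D,u,v:np.median(D[int(round(v))-1:int(round(v))+2,int(round(u))-1:int(round(u))+2])
for a,b in((385,300),(420,210),(460,130)):
    u,v=zl(a,b);P=pt(S,u,v,f(D,u,v));print("now",P,(P@up-s0)*1e3)
zs=lambda a,b:(180+(a+.5)/4.5-.5,110+(b+.5)/4.5-.5)
for a,b in((375,430),(390,370),(420,300)):
    u,v=zs(a,b);P=pt(S,u,v,f(D0,u,v));print("shut",P,(P@up-s0)*1e3)
# wrist depth for the shut lip and pointer
import pickle
c=pickle.load(open("pics/c.pkl","rb"));W=np.load("pics/c_wrist.npy")
r=lambda a,b:(511-(a/1.5-.5),383-(b/1.5-.5))
for a,b in((160,340),(300,340),(500,340)):
    u,v=r(a,b);P=pt(c,u,v,f(W,u,v));print("wrist shut",P,(P@up-s0)*1e3)
for a,b in((66,168),(60,168),(50,168)):
    u,v=r(a,b);P=pt(c,u,v,f(W,u,v));print("ptr",P,(P@up-s0)*1e3)
w,DW=camera("wrist");cw=calibration("wrist");ww=cv2.rotate(w,cv2.ROTATE_180)
for a,b in((20,80),(60,130)):
    u,v=r(a,b);P=pt(cw,u,v,f(DW,u,v));s=env.get_state();print("screw",P,"in tool",mat(s["orientation"]).T@(P-s["tcp_pos"]))
E
```

```text
now [0.62066354 0.05288438 0.1996484 ] 124.48766768733222
now [ 0.61296178 -0.02815915  0.19668964] 122.81083785621044
now [ 0.59979848 -0.09864665  0.19993416] 124.62832627420912
shut [0.57865311 0.05854899 0.09137831] 8.248620623187486
shut [ 0.57447768 -0.0135174   0.08901435] 7.914527975613373
shut [ 0.55897058 -0.10156984  0.09005567] 7.672220738512925
wrist shut [0.58016553 0.04978003 0.09394459] 11.57459473953365
wrist shut [ 0.56812961 -0.04527984  0.09318234] 11.135117616284552
wrist shut [ 0.54908206 -0.18107738  0.09438545] 12.032817633029047
ptr [0.62511134 0.07624753 0.20256597] 127.66616147465137
ptr [0.62252549 0.07794049 0.20422345] 128.26966621401996
ptr [0.62297707 0.08348521 0.20439355] 128.32847419936016
screw [0.61307449 0.1119361  0.20384343] in tool [-0.00860115  0.08442029  0.02149405]
screw [0.62220309 0.10503578 0.19531321] in tool [-0.00451312  0.08355963  0.03514168]
```

View pics/l_top.png

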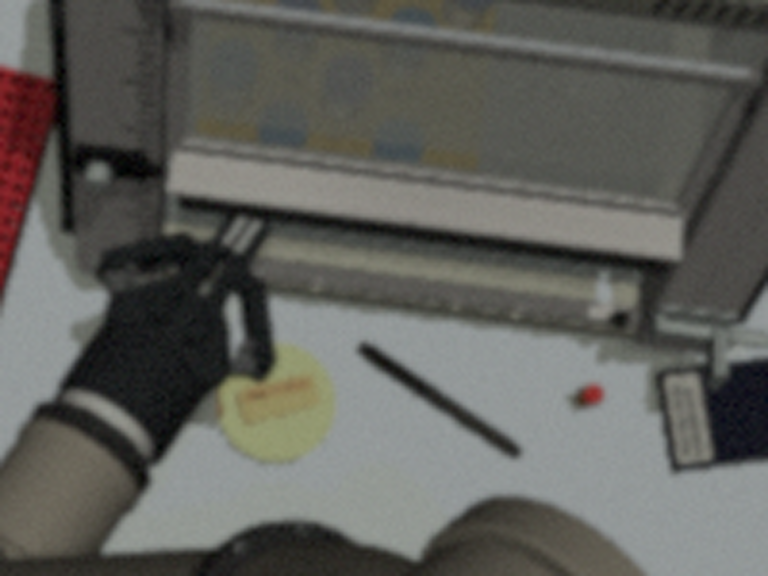

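Side depth gives a rise of about 116 mm, and the pointer lies about 119–120 mm above the shut lip end. The screw is 84 mm to the side of the tool axis, clear of the knuckles. I'll push about 3.5 mm more, withdraw downward and outward, then check.

```bash
python3 - <<'E'
from h import *
from cell import env,kin,camera,calibration
print("stop",env.movel(tcp2(V+.1315*up),.02,stop_force=20))
env.dwell(.2)
s=env.get_state();d=s["tcp_pos"]+.073*Z2-V;print(s["time"],"up",d@up)
env.movel(tcp2(V+.1165*up),.06)
print(env.movel(tcp2(V+.1165*up-.055*xh),.08,stop_force=10))
env.dwell(.2)
S=calibration("side");p,D=camera("side");T=calibration("top");pt_,DT=camera("top")
cv2.imwrite("pics/m0_side.png",p);cv2.imwrite("pics/m0_top.png",pt_)
cv2.imwrite("pics/m_top.png",cv2.resize(pt_[130:280,200:400],(768,576),interpolation=cv2.INTER_CUBIC))
s0=EDGE@up;f=lambda D,u,v:np.median(D[int(round(v))-1:int(round(v))+2,int(round(u))-1:int(round(u))+2])
zl=lambda a,b:(190+(a+.5)/6.4-.5,130+(b+.5)/6.4-.5)
for a,b in((385,290),(420,205),(460,125)):
    u,v=zl(a,b);P=pt(S,u,v,f(D,u,v));print("now",P,(P@up-s0)*1e3)
print(env.get_state()["time"],env.get_state()["tcp_pos"])
E
```

```text
stop False
18.0583 up 0.13157675499366403
False
now [0.62077928 0.0513572  0.20450323] 129.15892940339396
now [ 0.61240351 -0.02362987  0.20292982] 128.27791157374318
now [ 0.59998532 -0.10042725  0.20189024] 126.61136895573661
19.5917 [0.48974877 0.06122423 0.19249294]
```

View pics/m_top.png

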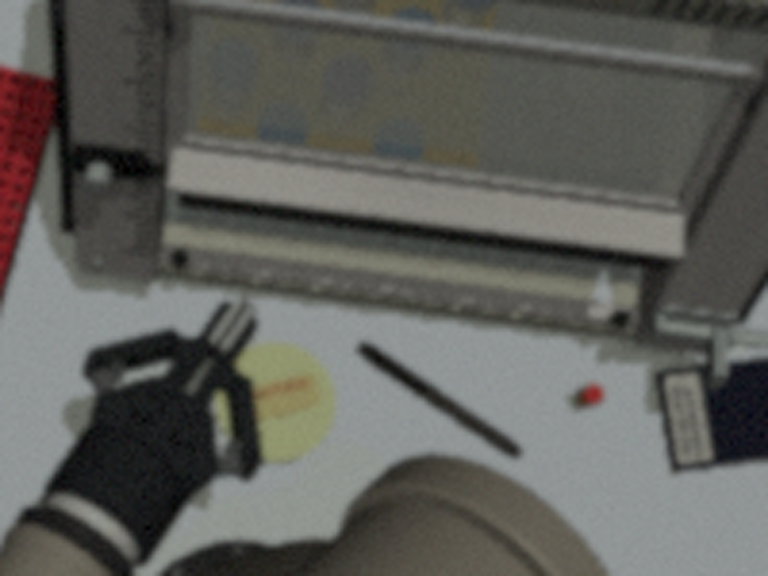

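```bash
python3 - <<'E'
from h import *
from cell import env,kin,camera,calibration
import pickle
s=env.get_state()
try: env.movel(s["tcp_pos"]+np.array([-.02,0,.1]),.12,stop_force=10)
except env.PlanningError as e: print(e); env.movel(s["tcp_pos"]+np.array([0.0,0,.1]),.12,stop_force=10)
env.reach([.45,-.09,.32],tool(0,60)[1])
env.dwell(.2)
print(env.get_state()["time"])
c=calibration("wrist");p,d=camera("wrist")
cv2.imwrite("pics/n_wrist.png",p);np.save("pics/n_wrist.npy",d);pickle.dump(c,open("pics/n.pkl","wb"))
r=cv2.rotate(p,cv2.ROTATE_180)
cv2.imwrite("pics/n_view.png",cv2.resize(r,None,fx=1.5,fy=1.5,interpolation=cv2.INTER_CUBIC))
cv2.imwrite("pics/n_z.png",cv2.resize(r[70:150,0:110],None,fx=7,fy=7,interpolation=cv2.INTER_NEAREST))
E
```

```text
23.125
```

View pics/n_view.png

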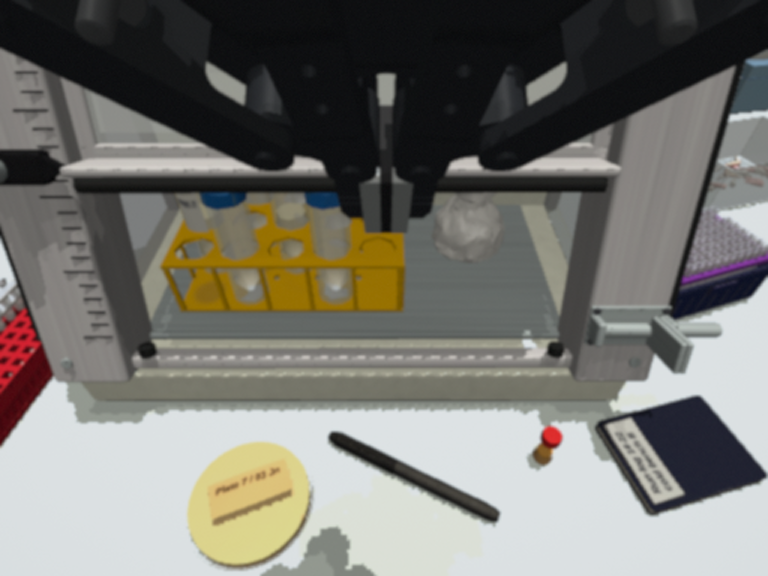

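View pics/n_z.png

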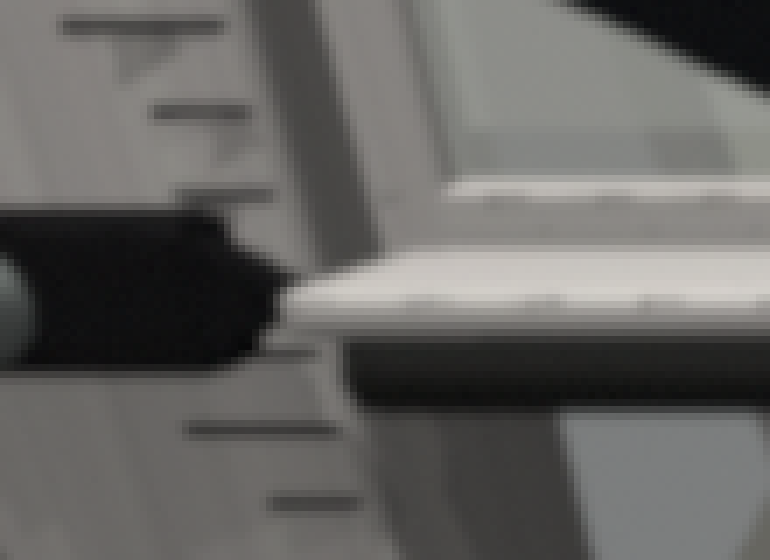

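```bash
python3 - <<'E'
from h import *
import pickle
n=pickle.load(open("pics/n.pkl","rb"));N=np.load("pics/n_wrist.npy");c=pickle.load(open("pics/c.pkl","rb"))
f=lambda D,u,v:np.median(D[int(round(v))-1:int(round(v))+2,int(round(u))-1:int(round(u))+2])
r=lambda a,b:(511-(a/7-.5),383-(70+b/7-.5)); s0=EDGE@up
for a,b in((420,280),(560,280),(700,282)):
    u,v=r(a,b);P=pt(n,u,v,f(N,u,v));print("lip top",P,(P@up-s0)*1e3)
for a,b in((262,285),(230,290),(200,290)):
    u,v=r(a,b);P=pt(n,u,v,f(N,u,v));print("ptr",P,(P@up-s0)*1e3)
# rays into plane yh=const
def py(cc,u,v,y):
    o,d=ray(cc,u,v); k=(EDGE@yh+y-o@yh)/(d@yh); return o+k*d
P=py(n,*r(283,302),.156);print("front top corner",P,(P@up-s0)*1e3,"out from edge",(P-EDGE)@out)
Q_=(511-(228/5-.5),383-(80+157/5-.5))
P=py(c,*Q_,.159);print("ptr tip",P,(P@up-s0)*1e3,(P-EDGE)@out)
FL=(511-(60+75/5-.5),383-(200+172/5-.5));P=py(c,*FL,.156);print("shut corner",P,(P@up-s0)*1e3,(P-EDGE)@out)
E
```

```text
lip top [0.61948581 0.05940788 0.20645303] 130.18380608438812
lip top [0.61656604 0.04207329 0.20677951] 130.29535756745946
lip top [0.6105991  0.02369642 0.20852497] 130.75527789055036
ptr [0.62321145 0.0796274  0.20519215] 129.33514355485747
ptr [0.62330266 0.08360318 0.20475997] 128.77774613505662
ptr [0.62422825 0.08754334 0.20453112] 128.69584826934394
front top corner [0.61244201 0.07202488 0.20860086] 129.23651745689585 out from edge -0.00830870753172748
ptr tip [0.62317312 0.07360127 0.2040894 ] 128.56205335558946 -0.019646257791015517
shut corner [0.57161742 0.07754458 0.0968627 ] 10.147114727696582 -0.007813782705947996
```

The window view shows the lip end at zoom (283,302), level with the pointer tip at about (300,290). The computed offset is only −1 to −2 mm. The bolt is drawn (rod end at (595,325), tab at (672,345)), the loose things are at the same pixels as before, and the hand is clear. Handing in.

```bash
python3 - <<'E'
from cell import env,job
s=env.get_state();print(s["time"],s["force"])
job.job_done()
E
```

```text
23.175 [ 0.55644961 -0.52222504  0.34209433]
the job is handed in; nothing more can be done
```

The bolt is drawn and the window stands level with the pointer. I handed the job in at 23.2 s of the 45 s allowed, and no verdict was reported.

**What I did:** I slid the bolt outward with the closed fingertips until it reached its end stop. I then pushed the window up from beneath the rubber lip by about 120 mm along the slope and took the hand away, down and outward.

**Last checks:**
- **Lip and pointer:** the wrist camera puts the lip's metal end about 1 to 2 mm below the pointer tip, inside the ±7 mm limit. The side camera's depth agrees, at about 120 mm of rise against 119–120 mm needed.
- **Bolt:** it moved about 29 mm, and in the last picture the rod end is clear of the lip.
- **Loose things and pointer:** the dish, vial, marker and notebook, and the pointer, show at the same pixels as before; the rack was only partly in the last picture, and what shows of it had not moved.
- **Hand:** it touches nothing; the force reading is under 1 N.

**What went wrong or disagreed:**
- **First try under the lip:** with the hand turned 50° it stopped early. A knuckle probably met the lip's nose lightly. I backed off and used a 25° approach farther left.
- **Pointer from the side camera:** an early rough fix with the side camera disagreed by 11 to 18 mm, because the tip was hard to make out there. I dropped it and used the wrist and top views.

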